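Ready the fraction collector: home the tube carousel and preset its counter to 7

ROBOT

A 7-joint arm with a two-finger parallel gripper is mounted at the origin on the work surface. World frame = base frame: x ahead of the robot, y to its left, z up, the work surface at z = 0. Lengths are in m, angles in rad, forces in N, time in s.
With the tool pointing down it reaches from about 0.425 to 0.925 m from the base axis. Payload 6.8 kg.
Tool frame: the origin (TCP) lies midway between the tips of the shut fingers; the grasp point (between the pads) lies 19 mm behind it; x points along the fingers, y is the direction in which the jaws open and shut, and the axes are right-handed (so a half turn about x gives the same grasp; the last joint's range is limited). The gripper opens to 85 mm and grips with 20 to 120 N. Pads are 22 mm wide; open, the fingers measure 114 mm over their backs; the gripper's body (76 mm by 85 mm) begins 54 mm behind the grasp point. The pads swing forward as they close: fully open they stand 13 mm farther back than shut.
Start: joints at [-1.318, 0.477, 0.022, 1.555, -0.011, 1.109, -0.083], TCP at [0.238, 0.632, 0.231] pointing down, gripper open.
Joint ranges: [-2.96, 2.96], [-0.34, 2.1], [-1.41, 1.46], [0.24, 2.44], [-1.37, 4.51], [0.17, 1.92], [-2.96, 2.96]. Speed limits (rad/s): [2.39, 2.39, 3.14, 3.14, 3.14, 3.14, 3.14].

INTERFACE

Orientations are given as a rotation vector (axis times angle).
In Python, from bench import r, viewer, nets gives the robot as it stands.
- The arm moves only by the shell command python3 -m pendant 'ROWS' [FORCE]. ROWS is JSON, one flat list of numbers, 5 for each row, row after row: the finger opening in mm, from 0 to 85.4, then the shift along the tool's x, y, z in mm, then the turn about the tool's x in rad. A call has 1 to 20 rows; each row shifts and turns the commanded pose from where the row before left it, along the tool's axes as they then stand; what a row does not reach is not made up. A row lasts 1/8 s, in which the tool goes at most 62.5 mm and 10.7 degrees, less where a joint would pass 70% of its speed; a pose out of reach is approached as far as the arm can. A call with a gripper value outside its range is refused whole. The fingers move at their own pace and stop on an object; FORCE is the grip in N (left out, the last holds). Time passes only in rows, so rows that do not move let the fingers close. It gives the time, the measured TCP pose, the force and the opening at its end, in the units of the state.
- r.get_obs(): the state, without advancing time (a new reading comes with each control period).
- viewer.grab_frame(name): name is "scene" or "top" or "wrist"; returns (picture, depth): 480x640x3 uint8, red, green, blue; 480x640 float32, m along the optical axis (not along the pixel's ray), 0 where there is no reading.
- viewer.calibration(name): a dict with "mtx" (3x3 intrinsics, pixels), "world_to_cam" (4x4, takes a point from world to camera coordinates). Camera axes: x right, y up, looking along -z (the intrinsics and any distortion apply to the point x, -y, -z); pixel columns grow to the right and rows downward; lengths in m; the calibration is good to about 2 mm. The wrist camera is an equidistant fisheye: a pixel r from the principal point sees the ray r / f radians off the axis. A picture is of the moment at which its call begins: read the wrist's pose just before it. calibration takes no time and is no camera call; for the wrist camera it gives the pose at the moment of the call.
- r.hand_in(): hands the job in, once; it reports no verdict.
Trained networks look in the newest picture that a camera, given by its name, has taken for a name from the list of things; names that differ only in an ending like _2 or _b are one class to them, and where a whole thing is asked for, a point or a joint stands for the part that bears it (a point fixed in the world has none). Each returns a list of dicts, best first, with "score" (0 to 1); they miss things now and then, are a little off and sometimes report something else, mostly with a low value. They report only what shows in the picture. A call takes as long as a camera call.
- nets.look_for(name, camera): "location" ([x, y, z] in m, in world coordinates, good to about 4 mm: the middle of the surface that is visible of it).
- nets.silhouettes(name, camera): "mask" (480x640 bool, what is visible of it).
The state is a dict: "clock": time; "joints": joint angles; "qvel": joint speeds; "tau": joint torques, N m; "tcp_pos": TCP position; "orientation": TCP orientation; "contact_force": force on the tool from outside, world axes, zero at the start; "moment": the same for the moment, N m; "grip_width": finger opening in m.
Only numpy, scipy, OpenCV 4.12 (cv2) and the standard library are available. Lean on these libraries where they do the work, as an engineer would, in place of code of your own. Each camera call takes 0.05 s, during which the arm holds its last target. There are 200 camera calls.

TASK

Get the fraction collector ready for the demonstration: first turn the tube carousel, pushing at its lobed edge, until the gap where one lobe is missing faces the steel blade, then roll the counter's thumbwheel by its edge until the 7 stands squarely in its window. Leave both set and untouched, and do not knock or shift the glassware and tools on the bench around them.

Things in the scene. Friction and masses are not known exactly. Their poses are not given: they have to be found in the camera images.
- counter: Grey preset counter, fixed. Origin under the wheel's axle, mid-width, on the bench. Axes: x from front to back, y left, z up. Case 210 mm wide, 185 mm high; back wall at x +95 mm; upright front 60 mm high at x -125 mm, and above it a sloping front panel with outward normal (-sin40, 0, cos40 deg), 50 mm from the axle along that normal.
- wheel_axis (a point): Centre of the counter's black thumbwheel, on its axle, which runs along the counter's y; 100 mm above the bench. Wheel 30 mm wide; core radius 60 mm; ten round lobes (bars of radius 5 mm along y, centred at radius 66 mm, 36 degrees apart). It stands 21 mm out of its slot in the panel. Reach it from the robot's side under the handle, tool tilted about 40 degrees.
- handle_bar (a point): Middle of the counter's fixed carrying handle: a steel tube of 18 mm diameter along the counter's y, 224 mm long, 12 mm in front of the axle and 235 mm above the bench, crossing over the panel; two arms run from its ends down to the case's sides.
- window (a point): Centre of the counter's window (32 mm wide, 26 mm high along the slope), in the panel 65 mm to the -y side of the wheel's middle. The white digit drum behind it turns with the wheel.
- digit_wheel (a joint): Turn of the thumbwheel: digit d stands centred in the window at 0.6283*d rad (7 at 4.398). It grows as the exposed edge is rolled down the slope, towards the robot. A lobe's angle about the axle from the panel normal, positive down the slope, is this value + 0.314 + any multiple of 0.6283. Stiff: 0.09 N m of friction, stays where left; stops at -0.3 and 5.95.
- collector: Fraction collector, fixed: round grey foot, radius 100 mm, 22 mm high. Origin on the bench under the carousel's axis; x points to the mark. Beside the mark a post (22 x 30 mm, at x 135, y -60 mm, 222 mm high) carries a straight arm 22 mm wide, from the post to about x 25, y 0 mm, 186 to 202 mm above the bench; a nozzle hangs from it to 160 mm at x 40, y -10 mm.
- carousel_axis (a point): Axis of the tube carousel, 37 mm above the bench (half height of its disc). Axes as the collector's. Aluminium disc from 26 to 48 mm above the bench: core radius 58 mm, seven lobes (16 mm wide, round ends of radius 8 mm centred at radius 70 mm) at 45 degree steps; the eighth is missing. Capped tubes (23 mm diameter) stand in it at radius 41 mm, tops 66 mm above the bench.
- gap (a point): On the carousel, the middle of the wide gap where one lobe is missing, radius 70 mm, half height of the disc. Turns with the carousel; its x axis points outward; lobes stand at 45, 90, ... 315 degrees from it. The carousel turns endlessly either way with about 0.10 N m of friction and stays where it is left.
- mark (a point): Fixed point 70 mm from the carousel's axis, just inside the upright steel blade (22 x 6 mm, top 48 mm above the bench, from radius 89 mm outward): the middle of the gap must come here.
- beaker: Glass beaker, 68 mm diameter, 105 mm high, loose; origin at the centre of its underside. To be left alone.
- reagent: Amber glass bottle, 60 mm diameter, 150 mm high, loose; origin at the centre of its underside. To be left alone.
- flask: Conical glass flask, 84 mm diameter, 120 mm high, loose; origin at the centre of its underside. To be left alone.
- burner: Gas burner with round foot 84 mm diameter and tube 20 mm, 135 mm high, loose; origin at the centre of its underside. To be left alone.
- jar: Glass jar with white lid, 72 mm diameter, 85 mm high, loose; origin at the centre of its underside. To be left alone.
- spatula: Spatula, 190 mm long, lying flat, loose; origin near its middle. To be left alone.

How it is judged:
By the outcome, as a careful person would: the job done as asked, in the order asked, and still so for the second after the job is handed in, with the robot touching nothing.
It also fails if it takes over 72 s, if anything falls off the work surface, if the arm or the gripper's body presses on something with over 40 N, if the wrist force passes 120 N, or if a joint passes its speed limit or range.

## Working session

There is one attempt and no reset: what is moved stays moved. The work goes in short steps, Python scripts to look and compute and a shell command to move; the robot and the scene stay as the last step left them, time stands still between calls to the robot, and variables do not carry over. Pictures are saved under pics/ and viewed, about 8 in all and at most 12, crops included, and the job is handed in when it is done.

```bash
ls; mkdir -p pics; python3 - <<'E'
from bench import r, viewer, nets
import cv2,numpy as np
o=r.get_obs();print(o['clock'],o['tcp_pos'],o['orientation'],o['grip_width'])
for c in ['scene','top']:
    p,d=viewer.grab_frame(c);cv2.imwrite(f'pics/{c}0.png',p[:,:,::-1])
    k=viewer.calibration(c);print(c,k['mtx'].tolist(),np.round(k['world_to_cam'],4).tolist(),[x for x in k])
for n in ['counter','window','wheel_axis','handle_bar','collector','carousel_axis','gap','mark','beaker','reagent','flask','burner','jar','spatula']:
    for c in ['scene','top']:
        try: print(n,c,[(np.round(x['location'],3).tolist(),round(x['score'],2)) for x in nets.look_for(n,c)][:2])
        except Exception as e: print(n,c,e)
E
```

```text
pics
0.0 [0.2380819  0.63097969 0.2303271 ] [ 0.28158947  1.55238999 -0.28448842] 0.08518672849862448
scene [[568.3759544471068, 0.0, 318.7624930705592], [0.0, 568.3759544471068, 228.4096986726198], [0.0, 0.0, 1.0]] [[0.8358, -0.5489, -0.0136, -0.5186], [0.4667, 0.6973, 0.5441, -0.3911], [-0.2891, -0.4611, 0.8389, -1.3106], [0.0, 0.0, 0.0, 1.0]] ['mtx', 'world_to_cam']
top [[440.2757180950244, 0.0, 318.6791980472365], [0.0, 440.2757180950244, 239.62217165615127], [0.0, 0.0, 1.0]] [[0.0117, -0.9999, 0.0022, 0.0233], [0.9906, 0.0119, 0.1361, -0.6165], [-0.1361, 0.0006, 0.9907, -0.8878], [0.0, 0.0, 0.0, 1.0]] ['mtx', 'world_to_cam']
counter scene [([0.647, 0.201, 0.132], 0.85)]
counter top [([0.652, 0.235, 0.159], 0.95)]
window scene [([0.65, 0.204, 0.125], 0.64)]
window top [([0.65, 0.234, 0.152], 0.86)]
wheel_axis scene [([0.645, 0.202, 0.125], 0.74)]
wheel_axis top [([0.654, 0.235, 0.153], 0.81)]
handle_bar scene [([0.652, 0.201, 0.124], 0.74)]
handle_bar top [([0.65, 0.234, 0.154], 0.71), ([0.69, -0.202, 0.022], 0.3)]
collector scene [([0.684, -0.221, 0.023], 0.55)]
collector top [(
[... 441 characters left out ...]
0.644, -0.044, 0.069], 0.97)]
beaker top [([0.652, -0.05, 0.048], 0.68)]
reagent scene [([0.676, -0.358, 0.098], 0.66), ([0.635, 0.263, 0.149], 0.5)]
reagent top [([0.681, -0.335, 0.102], 0.72), ([0.691, -0.202, 0.022], 0.42)]
flask scene [([0.726, -0.008, 0.054], 0.58), ([0.641, -0.047, 0.068], 0.33)]
flask top [([0.726, 0.004, 0.052], 0.74)]
burner scene [([0.442, -0.011, 0.019], 0.6), ([0.64, -0.048, 0.065], 0.38)]
burner top [([0.445, 0.002, 0.013], 0.57), ([0.656, -0.198, 0.048], 0.54)]
jar scene [([0.644, 0.412, 0.083], 0.48)]
jar top [([0.642, 0.402, 0.086], 0.64)]
spatula scene [([0.614, 0.037, 0.001], 0.73), ([0.675, -0.358, 0.101], 0.37)]
spatula top [([0.631, 0.032, 0.002], 0.77)]
```

View pics/scene0.png

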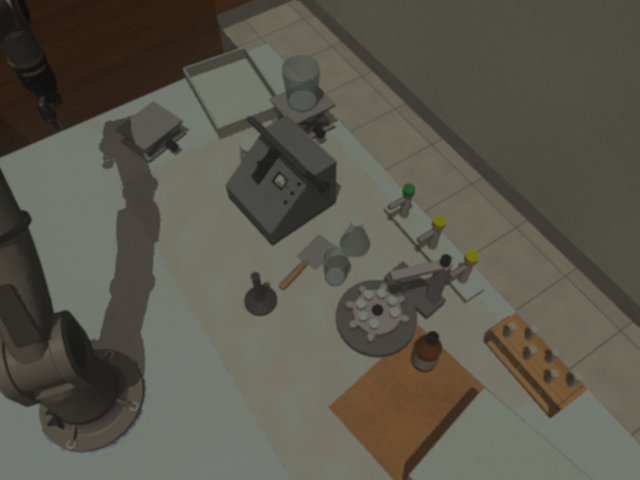

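View pics/top0.png

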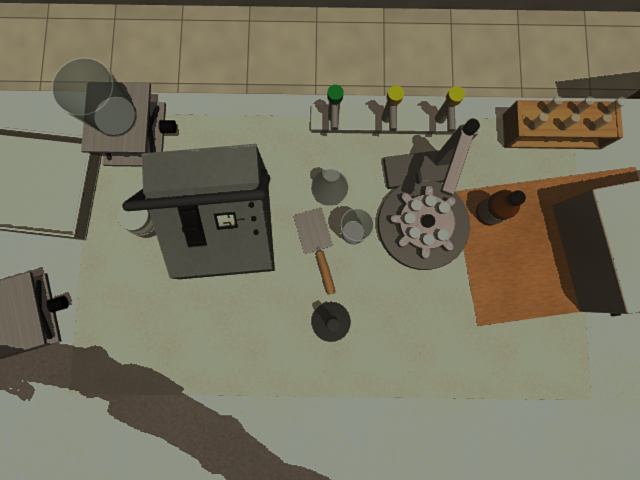

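```bash
cat > h.py <<'E'
from bench import r, viewer, nets
import cv2,numpy as np
from scipy.optimize import minimize
def cloud(cam):
    p,d=viewer.grab_frame(cam);k=viewer.calibration(cam);K=k['mtx'];T=np.linalg.inv(k['world_to_cam'])
    v,u=np.mgrid[0:480,0:640]
    X=np.stack([(u-K[0,2])/K[0,0]*d,-(v-K[1,2])/K[1,1]*d,-d],-1)
    W=X@T[:3,:3].T+T[:3,3]; W[d==0]=np.nan
    return p,W
def proj(P,cam):
    k=viewer.calibration(cam);K=k['mtx'];T=k['world_to_cam']
    X=np.atleast_2d(P)@T[:3,:3].T+T[:3,3]
    return np.stack([K[0,2]-K[0,0]*X[:,0]/X[:,2],K[1,2]+K[1,1]*X[:,1]/X[:,2]],-1)
def ortho(p,cam,c,half,z,s):  # image of plane z, x up, y left, s px/mm
    n=int(2*half*s); i=(np.arange(n)+.5)/s-half
    gx,gy=np.meshgrid(-i,-i,indexing='ij')
    P=np.stack([c[0]+gx.ravel()/1000,gx.ravel()*0+c[1]+gy.T.ravel()*0,gx.ravel()*0+z],-1)
    P[:,1]=c[1]+gy[0:1].repeat(1,0).ravel()[0]*0+np.tile(-i,n)/1000
    q=proj(P,cam).astype(np.float32).reshape(n,n,2)
    return cv2.remap(p,q[...,0],q[...,1],cv2.INTER_CUBIC)
E
python3 - <<'E'
from h import *
p,W=cloud('top')
x,y,z=W[...,0],W[...,1],W[...,2]
b=(abs(x-.68)<.2)&(abs(y+.21)<.2)
print('bench z',np.nanmedian(z[(x>.4)&(x<.5)&(y>.1)&(y<.2)]))
def st(n,m): print(n,m.sum(),np.round(np.c_[np.nanmin(W[m],0),np.nanmedian(W[m],0),np.nanmax(W[m],0)].T,3).tolist())
a=b&(z>.18)&(z<.212);st('arm',a);st('post',b&(z>.215))
c=W[a][:,:2];m=c.mean(0);print('arm pca',m,np.linalg.svd(c-m)[2][0])
f=b&(z>.015)&(z<.03);st('foot',f)
(cx,cy),rr=cv2.minEnclosingCircle(W[f][:,:2].astype(np.float32));print(cx,cy,rr)
d=b&(z>.04)&(z<.075)&(np.hypot(x-.68,y+.2)<.1);st('disc',d)
t=b&(z>.06)&(z<.075)&(np.hypot(x-.68,y+.2)<.07);st('tubes',t)
h=(z>.225)&(y>.05)&(y<.4)&(x>.5)&(x<.75);st('handle',h)
c=W[h][:,:2];m=c.mean(0);print('handle pca',m,np.linalg.svd(c-m)[2][0])
for n in ['beaker','reagent','flask','burner','jar','spatula']:
    s=nets.silhouettes(n,'top')[0]['mask'];st(n,s)
img=np.hstack([cv2.resize(ortho(p,'top',(.68,-.2),130,.048,3),(780,780))[...,::-1]])
cv2.imwrite('pics/car.png',cv2.resize(img,(590,590)))
crop=cv2.resize(p[150:260,170:250],None,fx=6,fy=5.4,interpolation=cv2.INTER_CUBIC)
cv2.imwrite('pics/win.png',crop[:,:,::-1])
E
```

```text
bench z 0.000975677350619264
arm 966 [[0.68, -0.253, 0.181], [0.742, -0.216, 0.201], [0.809, -0.187, 0.212]]
post 167 [[0.787, -0.25, 0.215], [0.799, -0.237, 0.221], [0.813, -0.226, 0.226]]
arm pca [ 0.74197715 -0.21584431] [-0.94976736  0.31295682]
foot 5850 [[0.558, -0.397, 0.015], [0.716, -0.176, 0.022], [0.88, -0.01, 0.03]]
0.7575908899307251 -0.20015251636505127 0.2238185852766037
disc 2859 [[0.581, -0.257, 0.041], [0.657, -0.193, 0.049], [0.767, -0.12, 0.071]]
tubes 757 [[0.611, -0.24, 0.06], [0.66, -0.194, 0.065], [0.71, -0.145, 0.071]]
handle 1544 [[0.636, 0.122, 0.225], [0.654, 0.241, 0.243], [0.681, 0.36, 0.247]]
handle pca [0.653947   0.24045444] [ 0.10210025 -0.99477411]
beaker 977 [[0.607, -0.077, -0.002], [0.65, -0.049, 0.045], [0.673, -0.011, 0.108]]
reagent 1209 [[0.657, -0.398, -0.002], [0.68, -0.332, 0.097], [0.715, -0.315, 0.153]]
flask 1115 [[0.699, -0.031, -0.001], [0.727, 0.01, 0.054], [0.773, 0.049, 0.125]]
burner 1218 [[0.404, -0.036, -0.001], [0.448, 0.005, 0.016], [0.486, 0.045, 0.138]]
jar 756 [[0.621, 0.378, 0.016], [0.642, 0.401, 0.084], [0.668, 0.439, 0.09]]
spatula 1552 [[0.505, -0.004, -0.004], [0.627, 0.035, 0.004], [0.693, 0.086, 0.023]]
```

View pics/car.png

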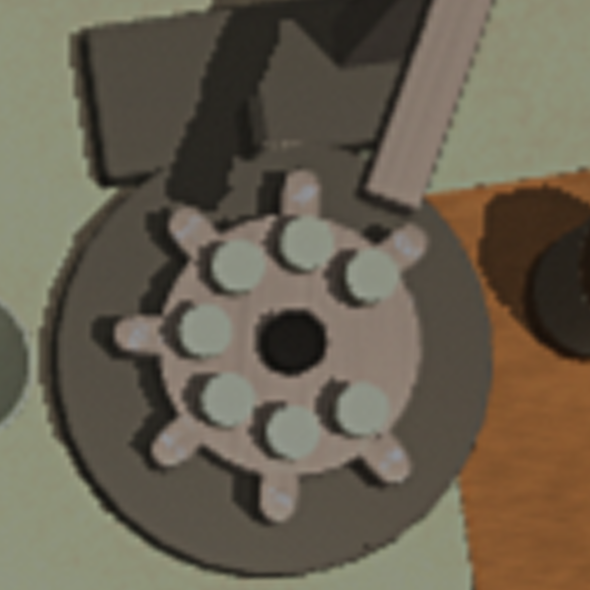

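View pics/win.png

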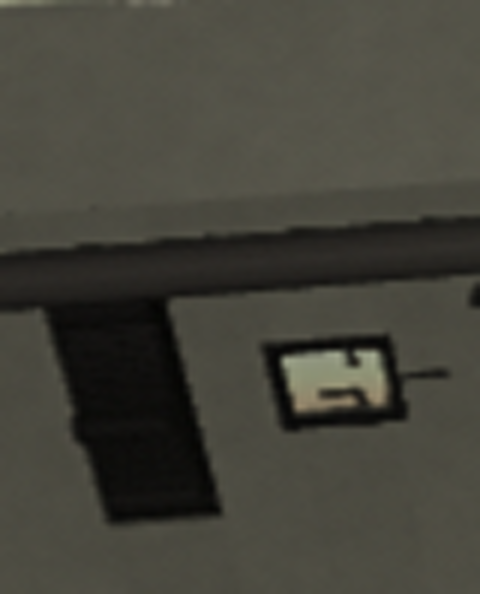

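```bash
cat >> h.py <<'E'
from scipy.spatial.transform import Rotation as Ro
def pose():
    o=r.get_obs();return np.array(o['tcp_pos']),Ro.from_rotvec(o['orientation']).as_matrix(),o
def goal(P,ydeg=None):
    "tool shift in mm (present axes), and turn about x bringing tool y to world azimuth ydeg (mod 180)"
    p,R,o=pose(); s=R.T@(np.array(P)-p)*1000; t=0
    if ydeg is not None:
        az=np.degrees(np.arctan2(R[1,1],R[0,1])); d=(ydeg-az+90)%180-90
        t=-np.radians(d) # tool x down
    print('shift',np.round(s,1),'turn',round(t,3))
E
python3 - <<'E'
from h import *
p,R,o=pose();print(np.round(R,3))
im,W=cloud('top');x,y,z=W[...,0],W[...,1],W[...,2]
# disc fit
m=(abs(x-.66)<.1)&(abs(y+.2)<.1)
g=m&(z>.042)&(z<.056); f=m&(z>.015)&(z<.032)
A=np.r_[W[g][:,:2],W[f][:,:2]];L=np.r_[np.ones(g.sum()),-np.ones(f.sum())]
def sd(P,c,ph):
    d=(P-c)*1000;rr=np.hypot(*d.T);an=np.arctan2(d[:,1],d[:,0])-ph
    s=rr-58
    for k in range(1,8):
        a=an-k*np.pi/4;u=rr*np.cos(a);v=rr*np.sin(a)
        s=np.minimum(s,np.hypot(u-np.clip(u,0,70),v)-8)
    return s
cost=lambda q:-np.mean(L*np.tanh(-sd(A,q[:2],q[2])/3))
best=min((minimize(cost,[.658,-.2,np.radians(a)],method='Nelder-Mead',options=dict(initial_simplex=[[.658,-.2,np.radians(a)],[.662,-.2,np.radians(a)],[.658,-.196,np.radians(a)],[.658,-.2,np.radians(a+5)]])) for a in (-100,-92,-85)),key=lambda s:s.fun)
print('carousel',best.x[:2],np.degrees(best.x[2]),best.fun)
# foot circle: boundary of z in .015-.03
ff=(abs(x-.66)<.115)&(abs(y+.2)<.115)&(z>.017)&(z<.028)
from scipy.spatial import ConvexHull
F=W[ff][:,:2];F=F[np.hypot(F[:,0]-.658,F[:,1]+.2)<.106];H=F[ConvexHull(F).vertices]
q=minimize(lambda q:np.sum(abs(np.hypot(H[:,0]-q[0],H[:,1]-q[1])-.1)),[.658,-.2],method='Nelder-Mead').x;print('foot',q)
# counter panel plane + case
h=(z>.236)&(y>.1)&(y<.38)&(x>.5)&(x<.75);Hh=W[h]
c=np.polyfit(Hh[:,1],Hh[:,0],1);print('handle x=a*y+b',c,'ends',np.percentile(Hh[:,1],[.5,99.5]))
yaw=-np.arctan(c[0]);print('yaw',np.degrees(yaw))
ym=np.percentile(Hh[:,1],[.5,99.5]).mean();xm=np.polyval(c,ym);ex=np.array([np.cos(yaw),np.sin(yaw)])
o2=np.array([xm,ym])+.012*ex;print('counter origin by handle',o2)
ey=np.array([-ex[1],ex[0]]);d=np.stack([x-o2[0],y-o2[1]],-1);lx=d@ex;ly=d@ey
for k in range(2): 
  pm=(abs(ly)<.1)&(lx<-.04)&(lx>-.115)&(z>.065)&(abs(ly)>.03)&(abs(-np.sin(.698)*lx+np.cos(.698)*(z-.1)-.05)<.012)
  n=np.linalg.lstsq(np.c_[lx[pm],ly[pm],np.ones(pm.sum())],z[pm],rcond=None)[0];print('panel z=ax+by+c',n,'expect .839,0,.1653',pm.sum())
s=(abs(lx+.03)<.05)&(z>.1)&(z<.22)&(abs(ly)<.13);print('case ly',np.percentile(ly[s],[.5,99.5]))
E
```

```text
[[ 0.     0.353  0.936]
 [ 0.     0.936 -0.353]
 [-1.     0.    -0.   ]]
carousel [ 0.65894776 -0.19889743] -94.32984634479482 -0.8976576562953333
foot [ 0.65920532 -0.19679539]
handle x=a*y+b [-0.10106478  0.67823796] ends [0.12396445 0.35813597]
yaw 5.770989857186345
counter origin by handle [0.66581546 0.24225684]
panel z=ax+by+c [0.85806392 0.00258741 0.16600852] expect .839,0,.1653 2905
panel z=ax+by+c [0.85806392 0.00258741 0.16600852] expect .839,0,.1653 2905
case ly [-0.1135058   0.10672073]
```

```bash
python3 -m pendant '[30,-1,-37,34,0,30,-1,-37,34,0,30,-1,-37,34,0,30,-1,-37,34,0,30,-1,-37,34,0,30,-1,-37,34,0,30,-1,-37,34,0,30,-1,-37,34,0,30,-1,-37,34,0,30,-1,-37,34,0,30,-1,-37,34,0,30,-1,-37,34,0,30,-1,-37,34,0,30,-1,-37,34,0,30,-1,-37,34,0,30,-1,-37,34,0]' 20 && python3 -m pendant '[30,0,0,0,0.182,30,0,0,0,0.182,30,0,0,0,0.182,30,0,0,0,0.182,30,0,0,0,0.182,30,0,0,0,0.182,30,0,0,0,0.182,30,0,0,0,0.182,30,0,0,0,0.182,30,0,0,0,0.182,30,0,0,0,0.182,30,0,0,0,0.182,30,0,0,0,0.182,30,0,0,0,0.182,30,0,0,0,0.182,30,0,0,0,0.182,30,0,0,0,0.182,30,0,0,0,0.182,30,0,0,0,0.182,30,0,0,0,0.182]' && python3 - <<'E'
from h import *
p,R,o=pose();print(o['clock'],p,np.round(R,3),np.round(o['joints'],2),o['grip_width'])
im,d=viewer.grab_frame('wrist');cv2.imwrite('pics/w1.png',im[...,::-1])
k=viewer.calibration('wrist');print(k['mtx'],np.round(np.linalg.inv(k['world_to_cam']),3))
E
```

```text
clock: 3.9
tcp_pos: [0.5389, -0.1158, 0.2476]
orientation: [0.283, 1.552, -0.282]
contact_force: [0.9, -0.3, 0.8]
grip_width: 0.0302
clock: 6.4
tcp_pos: [0.5384, -0.1141, 0.2474]
orientation: [-1.707, 0.787, 1.707]
contact_force: [-0.2, -0.1, 0.4]
grip_width: 0.0304
6.4 [ 0.5384188  -0.11405039  0.24736305] [[ 0.    -0.761 -0.649]
 [ 0.    -0.649  0.761]
 [-1.    -0.001  0.   ]] [-0.83  0.59  1.34  1.89 -0.63  1.18 -1.7 ] 0.030395238447590033
[[371.64829954   0.         318.92371984]
 [  0.         371.64829954 240.15753708]
 [  0.           0.           1.        ]] [[-0.765  0.62   0.173  0.582]
 [-0.644 -0.737 -0.206 -0.167]
 [-0.    -0.269  0.963  0.389]
 [ 0.     0.     0.     1.   ]]
```

View pics/w1.png

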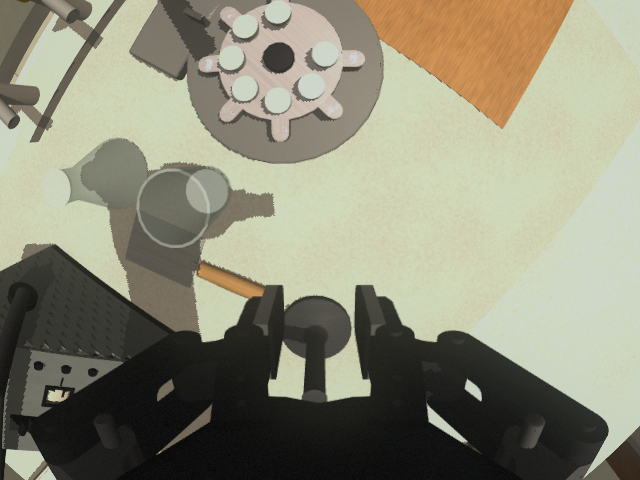

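```bash
cat >> h.py <<'E'
def wproj(P,k):
    K=k['mtx'];T=k['world_to_cam'];X=np.atleast_2d(P)@T[:3,:3].T+T[:3,3]
    v=np.stack([X[:,0],-X[:,1]],-1);rr=np.hypot(*v.T);th=np.arctan2(rr,-X[:,2])
    return K[:2,2]+v/np.maximum(rr,1e-9)[:,None]*th[:,None]*K[0,0]
def wortho(im,k,O,ex,ey,half,n):
    "picture of a plane: centre O, image right = ex, image up = ey"
    i=(np.arange(n)+.5)/n*2*half-half;u,v=np.meshgrid(i,-i)
    P=np.array(O)+u[...,None]*np.array(ex)+v[...,None]*np.array(ey)
    q=wproj(P.reshape(-1,3),k).astype(np.float32).reshape(n,n,2)
    return cv2.remap(im,q[...,0],q[...,1],cv2.INTER_CUBIC)
E
python3 - <<'E'
from h import *
im=cv2.imread('pics/w1.png');k=viewer.calibration('wrist')
a=wortho(im,k,(.659,-.198,.048),(0,-1,0),(1,0,0),.12,480)
b=wortho(im,k,(.659,-.198,.022),(0,-1,0),(1,0,0),.12,480)
cv2.circle(a,(240,240),5,(0,0,255),1)
for f in (a,b):
    cv2.circle(f,(240,240),116 if f is a else 200,(0,0,255),1)
cv2.imwrite('pics/o1.png',cv2.resize(np.hstack([a,b]),(800,400)))
E
```

```text
(no output)
```

View pics/o1.png

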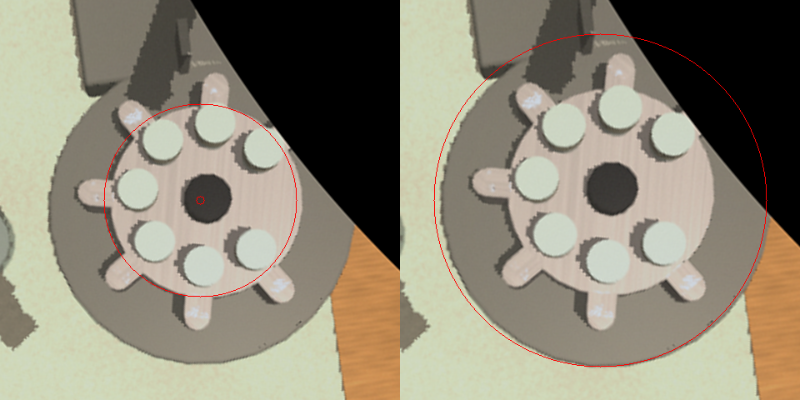

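```bash
python3 -m pendant '[30,0,0,0,-0.16,30,0,0,0,-0.16,30,0,0,0,-0.16,30,0,0,0,-0.16,30,0,0,0,-0.154]' && python3 - <<'E'
from h import *
goal((.586,-.196,.10),-94); goal((.586,-.196,.030),-94); print(np.round(pose()[2]['joints'],2))
E
```

```text
clock: 7.08
tcp_pos: [0.5384, -0.1142, 0.2475]
orientation: [-2.193, 0.062, 2.192]
contact_force: [-0.2, 0.6, -0.5]
grip_width: 0.0298
shift [147.5  79.  -52.1] turn 0.013
shift [217.5  79.  -52.1] turn 0.013
[-0.75  0.44  1.13  1.89 -0.45  1.1  -1.07]
```

```bash
python3 -m pendant '[30,20,40,-26,0.013,30,20,39,-26,0,30,50,0,0,0,30,50,0,0,0,30,22,0,0,0,30,0,0,0,0]' && python3 - <<'E'
from h import *
p,R,o=pose();print(p,o['joints'])
im,d=viewer.grab_frame('wrist');cv2.imwrite('pics/w2.png',im[...,::-1])
k=viewer.calibration('wrist')
b=im[...,::-1].copy()
for q in wproj([[.66,-.201,.048],[.660-.07*np.cos(np.radians(4)),-.201+.07*np.sin(np.radians(4)),.048]],k): cv2.circle(b,tuple(int(v) for v in q),3,(0,0,255),-1)
cv2.imwrite('pics/w2.png',b)
E
```

```text
clock: 7.82
tcp_pos: [0.584, -0.1966, 0.0847]
orientation: [-2.18, 0.084, 2.184]
contact_force: [1.4, -0.4, -0.0]
grip_width: 0.0301
[ 0.58404107 -0.19658617  0.08469988] [-0.37082901  0.72738304  0.86215864  1.85737313 -0.70294509  0.89559781
 -0.81362114]
```

View pics/w2.png

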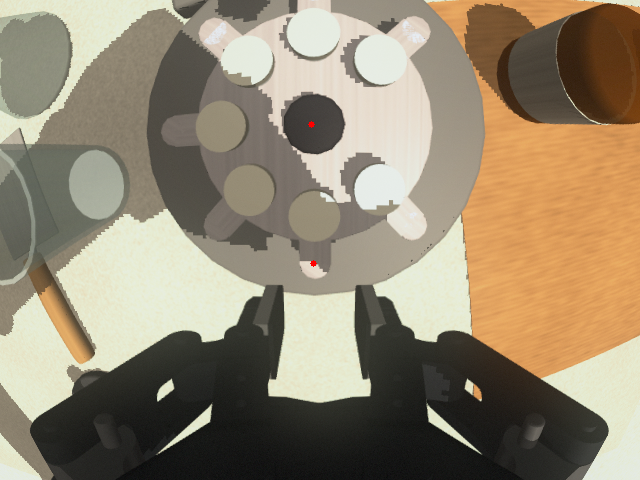

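```bash
python3 -m pendant '[30,25,0,-2,0,30,25,0,0,0,30,4.5,0,0,0,17,0,0,0,0,17,0,0,0,0,17,0,0,0,0,17,0,7.7,-0.4,-0.105,17,0,7.7,-0.4,-0.105,17,0,7.7,-0.4,-0.105,17,0,7.7,-0.4,-0.105,17,0,0,0,0]' 20 && python3 - <<'E'
from h import *
p,R,o=pose();d=p[:2]-[.66,-.2015];print(np.hypot(*d),np.degrees(np.arctan2(d[1],d[0]))%360, np.degrees(np.arctan2(R[1,1],R[0,1]))+270,o['grip_width'],o['contact_force'],o['moment'])
E
```

```text
clock: 9.25
tcp_pos: [0.5909, -0.2285, 0.0315]
orientation: [2.038, 0.348, -2.035]
contact_force: [-0.1, 1.0, 0.0]
grip_width: 0.0173
0.07420033143330622 201.30256890626467 199.47203751552388 0.017318666138016352 [-0.13136951  0.97228592  0.03938815] [-0.02047928  0.01983258 -0.02418177]
```

```bash
python3 -m pendant '[17,0,7.7,-0.4,-0.105,17,0,7.7,-0.4,-0.105,17,0,7.7,-0.4,-0.105,17,0,7.7,-0.4,-0.105,17,0,7.7,-0.4,-0.105,17,0,0,0,0,30,0,0,0,0,30,0,0,0,0,30,-27,0,0,0,30,-27,0,0,0,30,0,0,0,0]' 20 && python3 - <<'E'
from h import *
p,R,o=pose();d=p[:2]-[.66,-.2015];print(np.hypot(*d),np.degrees(np.arctan2(d[1],d[0]))%360, np.degrees(np.arctan2(R[1,1],R[0,1]))+270,o['grip_width'],o['contact_force'],o['joints'])
L=np.degrees(np.arctan2(d[1],d[0]))%360-45;a=np.radians(L);print(L)
goal((.66+.074*np.cos(a),-.2015+.074*np.sin(a),p[2]),L-90)
E
```

```text
clock: 10.62
tcp_pos: [0.6134, -0.2595, 0.087]
orientation: [1.708, 0.786, -1.703]
contact_force: [-0.3, 0.4, -0.4]
grip_width: 0.0298
0.07441844629194208 231.2366828456814 229.60506336546953 0.029762660711893856 [-0.26793533  0.36336513 -0.38668677] [-0.10488451  0.6931655   0.6037491   1.72446054 -0.492016    0.87563488
  0.00695366]
186.2366828456814
shift [ -0.2 -52.9 -20.6] turn 0.757
```

```bash
python3 -m pendant '[30,0,-26.5,-10.3,0,30,0,-26.5,-10.3,0,30,0,0,0,0.15,30,0,0,0,0.15,30,0,0,0,0.15,30,0,0,0,0.15,30,0,0,0,0.157,30,27,0,0,0,30,28,0,0,0,30,0,0,0,0,17,0,0,0,0,17,0,0,0,0,17,0,7.7,-0.4,-0.105,17,0,7.7,-0.4,-0.105,17,0,7.7,-0.4,-0.105,17,0,7.7,-0.4,-0.105,17,0,7.7,-0.4,-0.105,17,0,7.7,-0.4,-0.105,17,0,7.7,-0.4,-0.105,17,0,0,0,0]' 20 && python3 - <<'E'
from h import *
p,R,o=pose();d=p[:2]-[.66,-.2015];print(np.hypot(*d),np.degrees(np.arctan2(d[1],d[0]))%360, np.degrees(np.arctan2(R[1,1],R[0,1]))+270,o['grip_width'],o['contact_force'])
im,_=viewer.grab_frame('wrist');k=viewer.calibration('wrist');im=im[...,::-1].copy()
cv2.imwrite('pics/w3.png',im)
a=wortho(im,k,(.66,-.2015,.048),(0,-1,0),(1,0,0),.12,560)
cv2.imwrite('pics/o3.png',a)
E
```

```text
clock: 13.12
tcp_pos: [0.6099, -0.2564, 0.0308]
orientation: [1.723, 0.771, -1.72]
contact_force: [0.1, -1.0, 1.6]
grip_width: 0.0168
0.07433119956059124 227.58544792452022 228.31736652829574 0.016750805271762332 [ 0.05645365 -0.9589022   1.6019503 ]
```

View pics/o3.png

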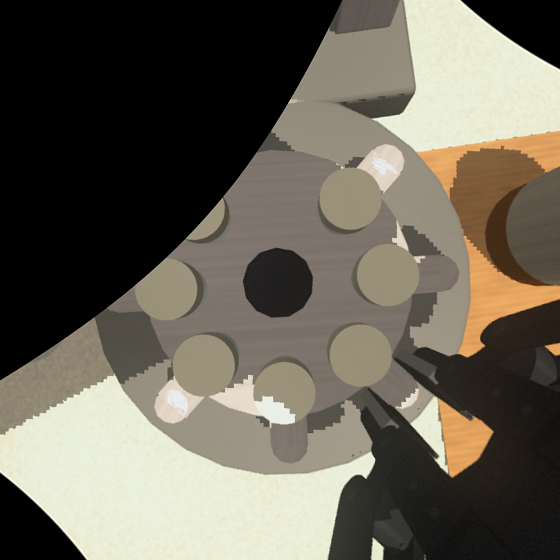

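```bash
python3 -m pendant '[17,0,5.8,-0.2,-0.079,17,0,0,0,0,30,0,0,0,0,30,0,0,0,0,30,-40,0,0,0,30,-40,10,30,0,30,-40,10,40,0,30,-40,10,40,0,30,0,0,0,0]' 20 && python3 - <<'E'
from h import *
p,R,o=pose();print(p,o['joints'])
im,_=viewer.grab_frame('wrist');k=viewer.calibration('wrist');im=im[...,::-1].copy()
cv2.imwrite('pics/w4.png',im)
t,_=viewer.grab_frame('top')
a=wortho(im,k,(.66,-.2015,.048),(0,-1,0),(1,0,0),.13,400)
b=ortho(t,'top',(.66,-.2),130,.048,400/260)[...,::-1]
cv2.imwrite('pics/o4.png',np.hstack([a,b]))
E
```

```text
clock: 14.3
tcp_pos: [0.5698, -0.3716, 0.1943]
orientation: [1.673, 0.816, -1.669]
contact_force: [1.0, 0.5, -0.2]
grip_width: 0.0303
[ 0.56981062 -0.37158534  0.19431093] [ 0.0481936   0.58966635  0.65123963  1.61635522 -0.39396261  1.0627012
  0.15456955]
```

View pics/o4.png

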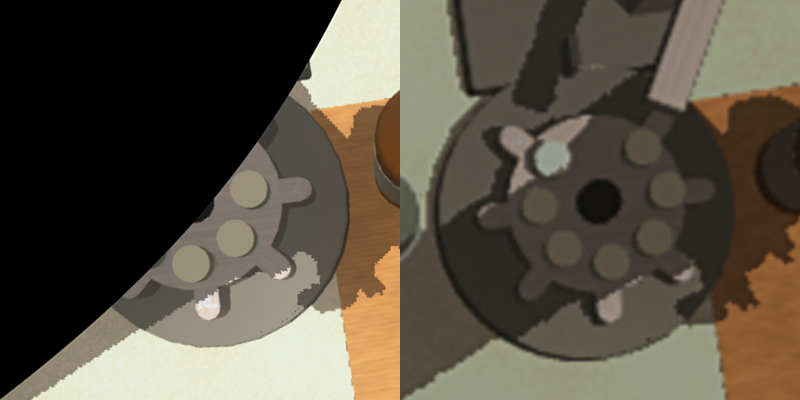

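```bash
python3 - <<'E'
from h import *
goal((.58,-.195,.26),-90)
E
```

```text
shift [ -70.   -95.9 -141.1] turn 0.922
```

```bash
python3 -m pendant '[30,-50,0,0,0.154,30,-20,0,0,-0.154,30,0,-24,-35.3,0,30,0,-24,-35.3,0,30,0,-24,-35.3,0,30,0,-24,-35.3,0,30,0,0,0,0.154,30,0,0,0,0.154,30,0,0,0,0.154,30,0,0,0,0.154,30,0,0,0,0.154,30,0,0,0,0.154,30,0,0,0,0]' && python3 - <<'E'
from h import *
p,R,o=pose();print(p,o['joints'])
im,_=viewer.grab_frame('wrist');k=viewer.calibration('wrist');im=im[...,::-1].copy()
cv2.imwrite('pics/w5.png',im)
a=wortho(im,k,(.69,-.2015,.048),(0,-1,0),(1,0,0),.12,590)
cv2.imwrite('pics/o5.png',a)
E
```

```text
clock: 16.02
tcp_pos: [0.5799, -0.1926, 0.2583]
orientation: [2.217, 0.004, -2.223]
contact_force: [0.2, -0.2, -0.1]
grip_width: 0.0302
[ 0.57990157 -0.19259506  0.25826354] [-0.43717548  0.47579335  0.91747731  1.7258468  -0.40952816  1.14812582
 -0.96746144]
```

View pics/o5.png

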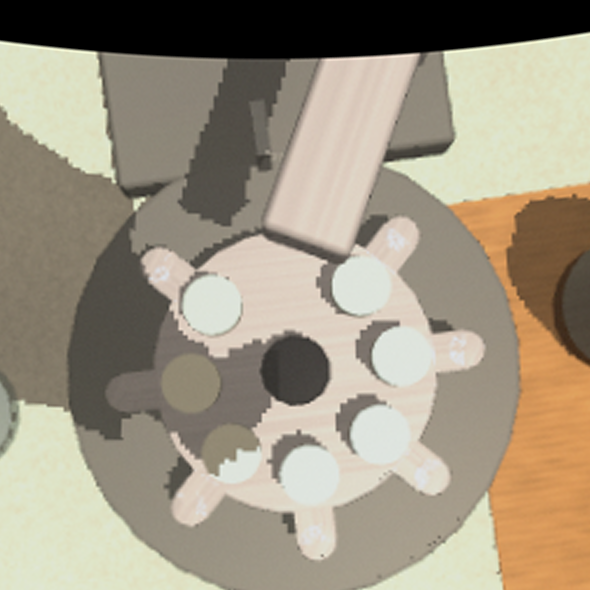

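```bash
python3 - <<'E'
from h import *
a=np.radians(188.3);goal((.66+.074*np.cos(a),-.2015+.074*np.sin(a),.085),98.3)
E
```

```text
shift [173.5  19.3  -7.2] turn -0.14
```

```bash
python3 -m pendant '[30,50,19.3,-7.2,0,30,50,0,0,-0.14,30,50,0,0,0,30,23,0,0,0,30,0,0,0,0]' && python3 - <<'E'
from h import *
a=np.radians(188.3);goal((.66+.074*np.cos(a),-.2015+.074*np.sin(a),.030),98.3)
E
```

```text
clock: 16.7
tcp_pos: [0.5858, -0.2128, 0.0847]
orientation: [2.144, 0.155, -2.153]
contact_force: [-0.9, -0.0, 0.7]
grip_width: 0.0301
shift [54.7 -0.4 -1.3] turn -0.002
```

```bash
python3 -m pendant '[30,27,-0.4,-1,0,30,27.5,0,0,0,30,0,0,0,0,14,0,0,0,0,14,0,0,0,0,14,0,0,0,0,14,0,0,0,0]' 20 && python3 - <<'E'
from h import *
p,R,o=pose();d=p[:2]-[.66,-.2015];print(np.hypot(*d),np.degrees(np.arctan2(d[1],d[0]))%360, np.degrees(np.arctan2(R[1,1],R[0,1]))+270,o['grip_width'],o['contact_force'])
E
python3 -m pendant '[30,0,0,0,0,30,0,0,0,0,30,-50,0,0,0,30,-60,0,0,0,30,-60,0,0,0,30,-5,0,0,0,30,0,0,0,0]' && python3 - <<'E'
from h import *
im,_=viewer.grab_frame('wrist');k=viewer.calibration('wrist');im=im[...,::-1].copy()
a=wortho(im,k,(.69,-.2015,.048),(0,-1,0),(1,0,0),.12,590)
b=a.copy()
c=(295.,295+30*590/240);s=590/240
for f in range(0,360,45):
    t=np.radians(8.3+f);u=np.array([-np.sin(t),-np.cos(t)])
    r0,r1=(62,115) if f==0 else (55,80)
    cv2.line(b,tuple(int(v) for v in c+u*r0*s),tuple(int(v) for v in c+u*r1*s),(0,0,255),1)
cv2.imwrite('pics/o6.png',b)
goal((.45,.15,.26),90)
E
```

```text
clock: 17.58
tcp_pos: [0.5885, -0.2135, 0.0336]
orientation: [2.15, 0.151, -2.148]
contact_force: [-3.4, 2.0, 6.2]
grip_width: 0.0155
0.07247317288143892 189.49147070842344 188.03227504825682 0.015543766619308546 [-3.36364087  2.03407003  6.24353009]
clock: 18.45
tcp_pos: [0.5881, -0.2132, 0.2072]
orientation: [2.15, 0.151, -2.148]
contact_force: [-0.4, 0.6, -1.2]
grip_width: 0.03
shift [ -53.4 -378.6   85.6] turn 0.14
```

View pics/o6.png

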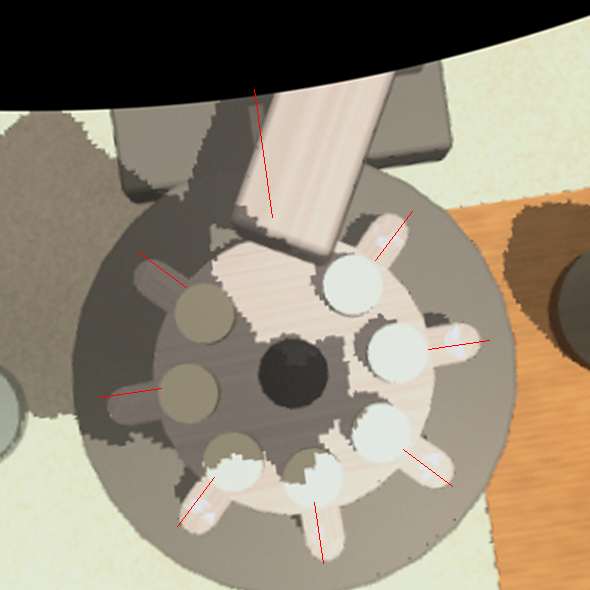

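```bash
python3 - <<'E'
from h import *
goal((.587,-.2105,.036),98.3)
E
```

```text
shift [ 1.701e+02 -2.300e+00 -1.000e-01] turn -0.005
```

```bash
python3 -m pendant '[30,60,-2.3,0,0,30,50,0,0,-0.005,30,12,0,0,0,30,0,0,0,0,30,0,0,0,0]' && python3 - <<'E'
from h import *
goal((.587,-.2105,.036),98.3)
E
```

```text
clock: 19.12
tcp_pos: [0.5888, -0.2121, 0.087]
orientation: [2.149, 0.154, -2.143]
contact_force: [-0.3, 0.4, 0.2]
grip_width: 0.0296
shift [51.  -1.9  1.7] turn -0.001
```

```bash
python3 -m pendant '[30,25,-1.7,1.5,0,30,25,0,0,0,30,0,0,0,0]' && python3 - <<'E'
from h import *
print(pose()[0]); goal((.587,-.2105,.036),98.3)
E
python3 -m pendant '[15,0,0,0,0,15,0,0,0,0,15,0,0,0,0,15,0,0,0,0]' 20
```

```text
clock: 19.5
tcp_pos: [0.5859, -0.2095, 0.0355]
orientation: [2.146, 0.156, -2.147]
contact_force: [0.3, 1.0, 0.5]
grip_width: 0.0299
[ 0.58589493 -0.20947125  0.03546257]
shift [-0.5  1.2 -0.9] turn 0.0
clock: 20.0
tcp_pos: [0.5868, -0.2107, 0.037]
orientation: [2.149, 0.154, -2.143]
contact_force: [-1.9, -0.4, 7.9]
grip_width: 0.0153
```

```bash
python3 -m pendant '[30,0,0,0,0,30,0,0,0,0,30,-50,0,0,0,30,-60,0,0,0,30,-60,-10,5,0,30,-55,-8,3,0,30,0,0,0,0.05,30,0,0,0,0]' && python3 - <<'E'
from h import *
print(pose()[0])
im,_=viewer.grab_frame('wrist');k=viewer.calibration('wrist');im=im[...,::-1].copy()
a=wortho(im,k,(.69,-.2015,.048),(0,-1,0),(1,0,0),.12,590)
cv2.imwrite('pics/o7.png',a)
goal((.42,.0,.30),90)
E
```

```text
clock: 21.0
tcp_pos: [0.5755, -0.1926, 0.2606]
orientation: [2.173, 0.105, -2.172]
contact_force: [0.4, 0.6, -0.2]
grip_width: 0.0302
[ 0.5755444  -0.19257671  0.260558  ]
shift [ -39.9 -206.6  136. ] turn 0.096
```

View pics/o7.png

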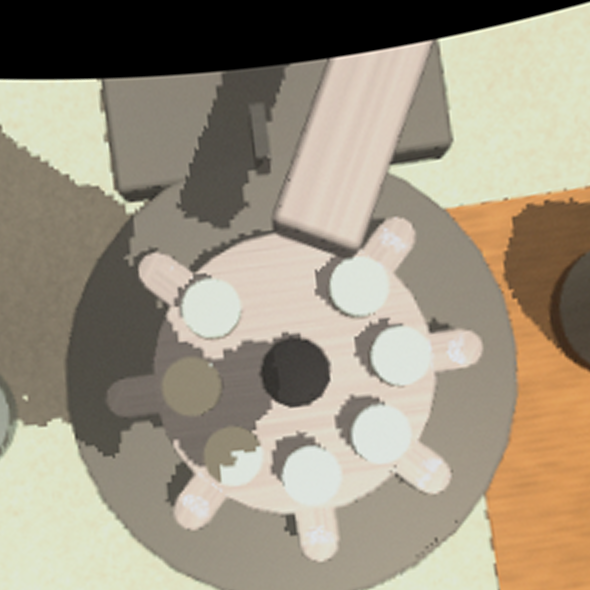

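```bash
python3 - <<'E'
from h import *
goal((.50,.215,.32),95.8);print(np.round(pose()[2]['joints'],2))
E
```

```text
shift [ -59.9 -412.9   35.8] turn -0.005
[-0.44  0.46  0.91  1.74 -0.39  1.14 -0.88]
```

```bash
python3 -m pendant '[30,-50,0,0,0,30,-10,-41,10,0,30,0,-41,10,0,30,0,-41,10,0,30,0,-41,6,0,30,0,-41,0,0,30,0,-41,0,0,30,0,-41,0,0,30,0,-41,0,0,30,0,-41,0,0,30,0,-41,0,0,30,0,0,0,0,30,0,0,0,0]' && cat >> h.py <<'E'
CO=np.array([.6658,.2423,0.]);YAW=np.radians(5.77)
CX=np.array([np.cos(YAW),np.sin(YAW),0]);CY=np.array([-np.sin(YAW),np.cos(YAW),0]);CZ=np.array([0,0,1.])
def loc(W): d=W-CO; return np.stack([d@CX,d@CY,d@CZ],-1)
def wld(l): return CO+l[0]*CX+l[1]*CY+l[2]*CZ
def wcloud():
    k=viewer.calibration('wrist');im,d=viewer.grab_frame('wrist');K=k['mtx'];T=np.linalg.inv(k['world_to_cam'])
    v,u=np.mgrid[0:480,0:640];a=(u-K[0,2])/K[0,0];b=(v-K[1,2])/K[0,0];th=np.hypot(a,b)
    f=np.where(th>1e-6,np.tan(np.minimum(th,1.4))/np.maximum(th,1e-6),1)
    X=np.stack([a*f*d,-b*f*d,-d],-1);W=X@T[:3,:3].T+T[:3,3];W[(d==0)|(th>1.4)]=np.nan
    return im,W,k
PU=np.cos(np.radians(40))*CX+np.sin(np.radians(40))*CZ   # up the slope
PN=-np.sin(np.radians(40))*CX+np.cos(np.radians(40))*CZ
def ascii(img,w=64,h=32):
    g=cv2.resize(img,(w,h),interpolation=cv2.INTER_AREA);lo,hi=np.percentile(g,[2,98])
    for row in g: print(''.join('@%#*+=-:. '[int(np.clip((x-lo)/(hi-lo+1e-6),0,.999)*10)] for x in row))
E
python3 - <<'E'
from h import *
im,W,k=wcloud();cv2.imwrite('pics/w8.png',im[...,::-1])
p,R,o=pose();print(p,np.round(o['joints'],2))
L=loc(W);lx,ly,lz=L[...,0],L[...,1],L[...,2]
nn=-np.sin(.698)*lx+np.cos(.698)*(lz-.1)
m=(abs(ly)<.1)&(abs(ly)>.03)&(abs(nn-.05)<.012)&(lx<-.02)&(lx>-.115)
A=np.c_[lx[m],ly[m],np.ones(m.sum())];print('panel',np.linalg.lstsq(A,lz[m],rcond=None)[0],m.sum(),np.median(nn[m]))
w=(nn>.056)&(nn<.085)&(abs(ly)<.04)&(lz<.19);print('wheel n',w.sum(),'ly',np.percentile(ly[w],[2,50,98]))
w&=abs(ly)<.012
rr=np.hypot(lx,lz-.1)[w]*1000;a=np.degrees(np.arctan2(-lx,lz-.1))[w]
for b in range(0,90,3):
    s=(a>=b)&(a<b+3)
    if s.sum()>2: print(b,s.sum(),np.round(np.percentile(rr[s],[20,50,80]),1))
h=(lz>.225)&(lz<.25)&(abs(ly)<.09);print('handle',h.sum(),np.nanmedian(lx[h]),np.percentile(lx[h],[3,97]),np.percentile(lz[h],97))
c=CO+.1*CZ+.05*PN-.065*CY
g=cv2.cvtColor(wortho(im,k,c,-CY,PU,.022,220),cv2.COLOR_RGB2GRAY);ascii(g,88,44)
E
```

```text
clock: 22.68
tcp_pos: [0.5006, 0.2108, 0.3196]
orientation: [2.171, 0.101, -2.173]
contact_force: [-0.2, -0.7, -0.4]
grip_width: 0.03
[0.50081691 0.210269   0.31980933] [-1.25  0.24  0.89  1.8  -0.2   1.2  -1.78]
panel [0.85204864 0.00580331 0.16499577] 14867 0.04886474834364222
wheel n 3573 ly [-0.03704597  0.01929944  0.03912339]
handle 5033 -0.0165109188261938 [-0.01978234 -0.00796701] 0.24436921652002142
++++++++++====++++++++++++++++++++++++++++++++++++++++++++++++++++++++++++++++++++++++++
==++=====+==++++++++++++++++++++++++++++++++++++++++++++++++++++++++++++++++++++++++++++
++++++==+++===========++++++++++++++++++++++++++++++++++++++++++++++++++++++++++++++++++
###################%##*+++++++++++++++++++++++++++++++++++++++++++++++++++++++++++++++++
@@@@@@@@@@@@@@@@@@@@@@%*++++++++++++++++++++++++++++++++++++++++++++++++++++++++++++++++
@@@@@@@@@@@@@@@@@@@@@@%*++++++++++++++++++++++++++++++++++++++++==++++++++++++++++++++++
@@@@@@@@@@@@@@@@@@@@@@#*++=+++++++++++++++++++++++++++++====+++++++++++++++++++++++++++=
@@@@@@@@@@@@@@@@@@@@@@#*++++++++++++++++++++++++++==+++++==++++++
[... 2527 characters left out ...]
@@@@@@@@@@@%*==+++++++++++++++++++++=++++++=++++++++=++++++++=+++===++==++===
@@@@@@@@@@@@@@@@@@@@@@%*+=++++++++++++++++++++++++++++++++++++++++++++++++++====+=======
%%%%###################*+=++++++++++++++++++++++++++++++++++++++++++++=+++++==+=========
+++++++++++++++++++++++++==+++++++++++++++++++++++++++++++++++++++++++++++====++======+=
+++++++++++++++======++++++++====++++++++++++++++++++++++++++++++++++++++========+====++
+=++++++++++++++=++===+++++=======++++++++++++++++++++++++++++++++++===+++==============
+++++++++++++++======++=++======+++++++++++++++++++++++==+++++===+++===========+========
+++++++++++++++========+==========+++=++++++++++++++++==+==++++==+++====================
```

```bash
python3 - <<'E'
from h import *
im,W,k=wcloud()
L=loc(W);lx,ly,lz=L[...,0],L[...,1],L[...,2]
nn=-np.sin(.698)*lx+np.cos(.698)*(lz-.1)
w=(nn>.057)&(nn<.085)&(abs(ly)<.09)&(lz<.19)&(lz>.1);print('wheel n',w.sum(),'ly',np.percentile(ly[w],[2,10,50,90,98]))
w&=abs(ly-.03)<.011
rr=np.hypot(lx,lz-.1)[w]*1000;a=np.degrees(np.arctan2(-lx,lz-.1))[w]
for b in range(-6,100,3):
    s=(a>=b)&(a<b+3)
    if s.sum()>2: print(b,s.sum(),np.round(np.percentile(rr[s],[20,50,80]),1))
case=(abs(nn-.05)<.006)&(abs(lx+.07)<.03);print('panel ly ext',np.percentile(ly[case],[.5,99.5]))
c=CO+.1*CZ+.05*PN-.034*CY
g=cv2.cvtColor(wortho(im,k,c,-CY,PU,.018,220),cv2.COLOR_RGB2GRAY);ascii(g,80,40)
E
```

```text
wheel n 1461 ly [0.01584702 0.018374   0.03013588 0.04232131 0.04485349]
3 73 [70.  70.8 71.4]
6 126 [68.2 69.5 70.4]
9 9 [66.5 67.1 68.2]
15 3 [61.8 62.  62.2]
18 28 [61.  61.3 61.7]
21 26 [59.9 60.3 61. ]
24 81 [59.7 60.2 60.8]
27 85 [58.8 59.3 60. ]
30 85 [59.6 60.4 60.9]
33 91 [58.3 59.  60. ]
36 210 [60.8 65.4 67.8]
39 114 [68.7 69.4 70.2]
42 58 [68.  69.  69.6]
51 33 [58.8 59.4 60.1]
54 50 [59.6 59.9 60.4]
panel ly ext [-0.30660247  0.10141404]
@@@@@@@@@@@@@@@@@@@@@@@@@@@@@@@@@@@@@@@@@@@@@@@@@@@@@@@@@@@@@@@@@@@@@@@@@@@@@@@@
@@@@@@@@@@@@@@@@@@@@@@@@@@@@@@@@@@@@@@@@@@@@@@@@@@@@@@@@@@@@@@@@@@@@@@@@@@@@@@@@
@@@@@@@@@@@@@@@@@@@@@@@@@@@@@@@@@@@@@@@@@@@@@@@@@@@@@@@@@@@@@@@@@@@@@@@@@@@@@@@@
@@@@@@@@@@@@@@@@@@@@@@@@@@@@@@@@@@@@@@@@@@@@@@@@@@@@@@@@@@@@@@@@@@@@@@@@@@@@@@@@
@@@@@@%%%%%%%%%%%%%%%%%%%%#####%%%%%%%%%%#####*#%%@@@@@#*****%%%%%%%%%%%%%%%@@@@
@@@@%*==-------::.......       .--======:       -#%@@@#=    .-========+***#%@@@@
@@@%*=.                                         -#%@@%#=              :+*+*%@@@@
@@@%*-.                                         -*%@@%#-              .=++#%@@
[... 1894 characters left out ...]
**********************************************##%@@@
@@@@@%%###################################################################%%@@@@
@@@@@@@@@@@@@@@@@@@@@@@@@@@@@@@@@@@@@@@@@@@@@@@@@@@@@@@@@@@@@@@@@@@@@@@@@@@@@@@@
@@@@@@@@@@@@@@@@@@@@@@@@@@@@@@@@@@@@@@@@@@@@@@@@@@@@@@@@@@@@@@@@@@@@@@@@@@@@@@@@
@@@@@@@@@@@@@@@@@@@@@@@@@@@@@@@@@@@@@@@@@@@@@@@@@@@@@@@@@@@@@@@@@@@@@@@@@@@@@@@@
@@@@@@@@@@@@@@@@@@@@@@@@@@@@@@@@@@@@@@@@@@@@@@@@@@@@@@@@@@@@@@@@@@@@@@@@@@@@@@@@
@@@@@@@@@@@@@@@@@@@@@@@@@@@@@@@@@@@@@@%%%%%%%%%%@@@@@@@@@@@@@@@@@@%%%%%%%%%%%@@@
%%%%%%#######################%%%%%####**********##############%%##***********###
**##**++++++++++++++++++++++++*##*++++++++++++++++++++++++++++***+++++++++++++++
```

```bash
python3 -m pendant '[45,0,0,0,0,45,0,0,0,0,45,0,0,0,0]' && python3 - <<'E'
from h import *
im,W,k=wcloud();p,R,o=pose()
T=((W-p)@R*1000)
ok=(abs(T[...,1])<100)&(abs(T[...,2])<60)&(T[...,0]>-160)&(T[...,0]<8)
T=T[ok];print(len(T),o['grip_width'])
for x in range(-160,8,8):
    s=T[(T[:,0]>=x)&(T[:,0]<x+8)]
    if len(s)>5:
        ay=abs(s[:,1]);print(x,len(s),'|y|',np.round(np.percentile(ay,[1,50,99]),0),'z',np.round(np.percentile(s[:,2],[1,50,99]),0))
t=T[T[:,0]>-14];print('tip',np.round(np.percentile(t[:,0],[90,97,99.5]),1),np.round(np.percentile(abs(t[:,1]),[1,10,50,90,99]),1))
# lobes fit
L=loc(W);lx,ly,lz=L[...,0],L[...,1]-.0302,L[...,2]
nn=-np.sin(.698)*lx+np.cos(.698)*(lz-.1)
w=(nn>.052)&(nn<.085)&(abs(ly)<.012)&(lz<.19)&(lz>.1)
rr=np.hypot(lx,lz-.1)[w]*1000;a=np.degrees(np.arctan2(-lx,lz-.1))[w]
def mod(ph):
    d=np.radians((a-ph+18)%36-18);x=66*np.cos(d);y=66*np.sin(d)
    return np.maximum(60,np.where(abs(y)<5,x+np.sqrt(np.maximum(25-y*y,0)),0))
c=[np.mean(np.minimum(abs(mod(f)-rr),4)) for f in np.arange(0,36,.5)];i=np.argmin(c);print('lobe a mod36',i*.5,c[i],w.sum())
E
```

```text
clock: 23.15
tcp_pos: [0.5009, 0.2114, 0.3203]
orientation: [2.173, 0.103, -2.173]
contact_force: [-0.4, 0.1, -0.4]
grip_width: 0.0452
66559 0.044999759478467564
-112 922 |y| [ 9. 60. 65.] z [-18.  -8.  -2.]
-104 14574 |y| [ 1. 29. 66.] z [-20. -11.  -3.]
-96 12626 |y| [ 0. 28. 65.] z [-19. -11.   1.]
-88 9653 |y| [ 0. 21. 63.] z [-17. -11.  10.]
-80 8869 |y| [ 1. 46. 61.] z [-17. -10.  12.]
-72 4143 |y| [16. 47. 59.] z [-17. -11.  12.]
-64 6157 |y| [23. 45. 57.] z [-12.  -1.  12.]
-56 3903 |y| [22. 38. 55.] z [-13. -11.  12.]
-48 1146 |y| [21. 31. 50.] z [-13. -11.   3.]
-40 1475 |y| [21. 24. 30.] z [-11.  -6.  11.]
-32 1114 |y| [21. 24. 37.] z [-11.  -7.  11.]
-24 949 |y| [21. 24. 37.] z [-11.  -7.  11.]
-16 765 |y| [21. 24. 37.] z [-11.  -6.  11.]
-8 263 |y| [21. 24. 30.] z [-11.  -3.  11.]
tip [-5.  -3.2 -2.1] [20.9 21.1 23.9 32.1 36.2]
lobe a mod36 5.5 1.2305739673492782 2167
```

```bash
python3 -m pendant '[0,0,0,0,-0.175,0,0,0,0,-0.175,0,0,0,0,-0.175,0,0,0,0,-0.175,0,0,0,0,-0.175,0,0,0,0,-0.175,0,0,0,0,-0.175,0,0,0,0,-0.175,0,0,0,0,-0.175,0,0,0,0,-0.175,0,0,0,0,-0.175,0,0,0,0,-0.175,0,0,0,0,-0.175,0,0,0,0,-0.175,0,0,0,0,-0.175,0,0,0,0,-0.175,0,0,0,0,-0.175,0,0,0,0,-0.166]' 20 && python3 - <<'E'
from h import *
goal(wld((-.095,.0302,.16)),95.77);p,R,o=pose();print(np.round(R,3),np.round(o['joints'],2),loc(p))
E
```

```text
clock: 25.45
tcp_pos: [0.5009, 0.2116, 0.3203]
orientation: [-0.078, 1.569, 0.078]
contact_force: [-0.1, -0.7, -0.3]
grip_width: -0.0001
shift [160.3  44.2  72.1] turn -0.001
[[ 0.    -0.1    0.995]
 [-0.     0.995  0.1  ]
 [-1.    -0.     0.   ]] [-0.87  0.19  0.41  1.78 -0.08  1.19  1.24] [-0.16719207 -0.01395368  0.32027573]
```

```bash
python3 -m pendant '[0,40,15,24,0,0,40,15,24,0,0,40,14.2,24,0,0,40,0,0,0,0,0,0,0,0]' && python3 - <<'E'
from h import *
p,R,o=pose();print(np.round(loc(p)*1000,1),np.round(o['joints'],2))
E
```

```text
clock: 26.08
tcp_pos: [0.5662, 0.2615, 0.1571]
orientation: [-0.077, 1.576, 0.071]
contact_force: [-0.7, -0.7, 0.6]
grip_width: 0.0001
[-97.2  29.1 157.1] [-0.8   0.49  0.37  1.77 -0.21  0.93  1.32]
```

```bash
python3 -m pendant '[0,22,0,10,0,0,0,0,11,0,0,0,0,0,0]' && python3 - <<'E'
from h import *
p,R,o=pose();print(np.round(loc(p)*1000,1))
E
python3 -m pendant '[0,8,0,0,0,0,7,0,0,0,0,6.5,0,0,0,0,0,0,0,0]' && python3 - <<'E'
from h import *
p,R,o=pose();print(np.round(loc(p)*1000,1))
E
```

```text
clock: 26.45
tcp_pos: [0.591, 0.2645, 0.1403]
orientation: [-0.073, 1.567, 0.074]
contact_force: [-0.1, -0.6, 0.4]
grip_width: 0.0004
[-72.2  29.6 140.3]
clock: 26.95
tcp_pos: [0.5886, 0.2643, 0.116]
orientation: [-0.075, 1.571, 0.074]
contact_force: [-0.2, 0.1, 0.0]
grip_width: -0.0004
[-74.6  29.6 116. ]
```

```bash
python3 -m pendant '[0,3.5,0,-1.5,0,0,0,0,0,0,0,0,0,-10,0,0,-24,0,0,0,0,-23,0,0,0,0,0,0,11,0,0,0,0,11,0,0,0,0,0,0]' && python3 - <<'E'
from h import *
p,R,o=pose();print(np.round(loc(p)*1000,1),o['contact_force'])
im,W,k=wcloud();
L=loc(W);lx,ly,lz=L[...,0],L[...,1]-.0302,L[...,2]
T=((W-p)@R*1000);g=(T[...,0]>-130)&(T[...,0]<1)&(abs(T[...,1])<48)&(abs(T[...,2])<45)
t=T[g]
for x in range(-130,0,10):
    s=t[(t[:,0]>=x)&(t[:,0]<x+10)]
    if len(s)>5: print(x,len(s),np.round(np.percentile(s[:,2],[1,99])),np.round(np.percentile(s[:,1],[1,99])))
E
```

```text
clock: 27.95
tcp_pos: [0.6001, 0.265, 0.1591]
orientation: [-0.074, 1.57, 0.073]
contact_force: [0.0, 0.3, -0.7]
grip_width: 0.0001
[-63.1  29.2 159.1] [ 0.02226325  0.30921147 -0.73241068]
-110 3973 [-21.  -6.] [-39.  37.]
-100 12750 [-21.  -4.] [-47.  47.]
-90 11213 [-19.  -2.] [-48.  47.]
-80 9868 [-18.   5.] [-47.  47.]
-70 5694 [-18.   7.] [-46.  44.]
-60 6938 [-14.   8.] [-39.  36.]
-50 2723 [-15.   8.] [-32.  29.]
-40 1143 [-13.  10.] [-11.  10.]
-30 949 [-12.  -7.] [-15.  12.]
-20 776 [-12.  -7.] [-15.  12.]
-10 282 [-12.  -7.] [-13.  11.]
```

```bash
python3 -m pendant '[0,0,0,2,0,0,0,0,2,0,0,0,0,0,0]' && python3 -m pendant '[0,10,0,0,0,0,6,0,-3,0,0,6,0,-3,0,0,5.2,0,-2.5,0,0,5.2,0,-2.5,0,0,5,0,-2,0,0,5,0,-2,0,0,4.3,0,-0.5,0,0,0,0,0,0]' && python3 - <<'E'
from h import *
p,R,o=pose();print(np.round(loc(p)*1000,1),o['contact_force'])
E
```

```text
clock: 28.38
tcp_pos: [0.6037, 0.2658, 0.1602]
orientation: [-0.074, 1.57, 0.074]
contact_force: [0.4, 0.7, -0.0]
grip_width: -0.0002
clock: 29.5
tcp_pos: [0.5881, 0.2643, 0.1132]
orientation: [-0.074, 1.57, 0.074]
contact_force: [-0.4, -0.2, 0.0]
grip_width: -0.0
[-75.1  29.7 113.2] [-0.3711862  -0.18396687  0.03964145]
```

```bash
cat >> h.py <<'E'
def lobes(W):
    L=loc(W);lx,ly,lz=L[...,0],L[...,1]-.0302,L[...,2]
    nn=-np.sin(.698)*lx+np.cos(.698)*(lz-.1)
    w=(nn>.053)&(nn<.074)&(abs(ly)<.013)&(lz<.19)&(lz>.1)
    rr=np.hypot(lx,lz-.1)[w]*1000;a=np.degrees(np.arctan2(-lx,lz-.1))[w]
    k=rr<75;rr,a=rr[k],a[k]
    def mod(ph):
        d=np.radians((a-ph+18)%36-18);x=66*np.cos(d);y=66*np.sin(d)
        return np.maximum(60,np.where(abs(y)<5,x+np.sqrt(np.maximum(25-y*y,0)),0))
    f=np.arange(0,36,.5);c=[np.mean(np.minimum(abs(mod(g)-rr),4)) for g in f];i=np.argmin(c)
    print('lobe a mod36',f[i],'cost',round(c[i],2),'of',round(np.median(c),2),'n',len(a),'range',a.min() if len(a) else 0,a.max() if len(a) else 0)
E
python3 -m pendant '[0,0,0,-20,0,0,-24,0,0,0,0,-23,0,0,0,0,0,0,0,0]' && python3 - <<'E'
from h import *
im,W,k=wcloud();lobes(W)
im2,W2=cloud('top');lobes(W2)
im3,W3=cloud('scene');lobes(W3)
c=CO+.1*CZ+.05*PN-.034*CY
g=cv2.cvtColor(wortho(im,k,c,-CY,PU,.018,220),cv2.COLOR_RGB2GRAY);ascii(g,60,30)
E
```

```text
clock: 30.0
tcp_pos: [0.5698, 0.2629, 0.1626]
orientation: [-0.072, 1.566, 0.075]
contact_force: [0.7, 0.6, 0.1]
grip_width: 0.0
lobe a mod36 9.5 cost 1.06 of 1.42 n 288 range 30.904086120541468 42.11448968699884
lobe a mod36 8.5 cost 1.52 of 2.64 n 413 range 4.224107662459397 75.15445541571128
lobe a mod36 10.0 cost 2.18 of 3.05 n 219 range 6.1974722189585005 84.49943578753656
@@@@@@@@@@@@@@@@@@@@@@@@@@@@@@@@@@@@@@@@@@@@@@@@@@@@@@@@@@@@
@@@@@@@@@@@@@@@@@@@@@@@@@@@@@@@@@@@@@@@@@@@@@@@@@@@@@@@@@@@@
@@@@@@@@@@@@@@@@@@@@@@@@@@@@@@@@@@@@@@@@@@@@@@@@@@@@@@@@@@@@
@@@@@@@@@@@@@@@@@@@@@@@@@@@@@@@@@@@@@@@@@@@@@@@@@@@@@@@@@@@@
@@@@@@@@@@@@@@@@@@@@@@@@@@@@@@@@@@@@@@@@@@@%**%@@@@@@@@@@@@@
@@@@@@@@@@@@@@@@@@@@@@@@@@@@@@@@@@@@@@@@%#+===#@@@@@@@@@@@@@
@@@@@@@@@@@@@@@@@@@@@@@@@@@@@@@@@@@@@@%=--::-=*@@@@@@@@@@@@@
@@@@@@@@@@@@@@@@@@@@@@@@@@@@@@@@@%%@%%*.     .*@@@@@@@@@@@@@
@@@@@@@@@@@@@@@@@@@@@@@@@@@@@%#+:.+%%%#:     :#@@@@@@@@@@@@@
@@@@@@@@@@@@@@@@@@@@@@@@@@@#=.    =%%%#-    .+@@@@@@@@@@@@@@
@@@@@@@@@@@@@@@@@@@@@@@%*-.      .*%%%#:   .*@@@@@@@@@@@@@@@
@@@@@@@@@@@@@@%%%%@@@*-           =%%%#: .=#@@@@
[... 410 characters left out ...]
@@@@@@@@@@@@@@@@@@@@@@@@@@@@@
%%%%%%%%%%%%%%%%%@@@@@@@@@@@@@@@@@@@@@@@@@@@@@@@@@@@@@@@@@@@
%%%%%%%%%%%%%%@@@@@@@@@@@@@@@@@@@@@@@@@@@@@@@@@@@@@@@@@@@@@@
%%%%%%%%%%%@@@@@@@@@@@@@@@@@@@@@@@@@@@@@@@@@@@@@@@@@@@@@@@@@
%%%%%%%@@@@@@@@@@@@@@@@@@@@@@@@@@@@@@@@@@@@@@@@@@@@@@@@@@@@@
@@@@@@@@@@@@@@@@@@@@@@@@@@@@@@@@@@@@@@@@@@@@@@@@@@@@@@@@@@@@
@@@@@@@@@@@@@@@@@@@@@@@@@@@@@@@@@@@@@@@@@@@@@@@@@@@@@@@@@@@@
@@@@@@@@@@@@@@@@@@@@@@@@@@@@@@@@@@@@@@@@@@@@@@@@@@@@@@@@@@@@
@@@@@@@@@@@@@@@@@@@@@@@@@@@@@@@@@@@@@@@@@@@@@@@@@@@@@@@@@@@@
@@@@@@@@@@@@@@@@@@@@@@@@@@@@@@@@@@@@@@@@@@@@@@@@@@@@@@@@@@@@
@@@@@@@@@@@@@@@@@@@@@@@@@@@@@@@@@@@@@@@@@@@@@@@@@@@@@@@@@@@@
@@@@@@@@@@@@@@@@@@@@@@@@@@@@@@@@@@@@@@@@@@@@@@@@@@@@@@@@@%%#
```

```bash
cat >> h.py <<'E'
def win(cam='top',im=None,half=.017,w=64,h=30):
    if im is None: im,_=viewer.grab_frame(cam)
    c=CO+.1*CZ+.05*PN-.034*CY;n=200;i=(np.arange(n)+.5)/n*2*half-half;u,v=np.meshgrid(i,-i)
    P=(c+u[...,None]*-CY+v[...,None]*PU).reshape(-1,3);q=proj(P,cam).astype(np.float32).reshape(n,n,2)
    g=cv2.cvtColor(cv2.remap(im,q[...,0],q[...,1],cv2.INTER_CUBIC),cv2.COLOR_RGB2GRAY);ascii(g,w,h);return g
E
python3 - <<'E'
from h import *
win('top',cv2.imread('pics/top0.png')[...,::-1].copy());print();win('top')
E
```

```text
@@@@@@@@@@@@@@@@@@@@@@@@@@@@@@@@@@@@@@@@@@@@@@@@@@@@@@@@@@@@@@%%
@@@@@@@@@@@@@@@@@@@@@@@@@@@@@@@@@@@@@@@@@@@@@@@@@@@@@@@@@@@@@@@%
%%%%%%#######********#*********####%%%@@@%%%%%%%%%%%%%@@@@@@@@@%
=============----------:::::::::--=+*#%%#*+====++++++**#%@@@@@@%
.  ....................          .:-+###*=:..........:=+*%@@@@@%
                                 .:-+*##*=-.          :-+#%@@@@%
                                 .:-+#%%#*+-:         :-+*#%@@@%
.                               ..:=+#%%%#+=:        .:-+*#%@@@%
:.                              ..:-=+****=-.        .:=+#%@@@@%
:.                               ...::----:.        ..-=+#%@@@@%
.                                                    .:=+#%@@@@%
.                                                    .:-+*%@@@@#
.                                                     .-=*%@@@@%
                                                      .-=*%@@@@%
                                   .....              :-+*%@@@@@
..           ...::::::.......  ...::::::..           .:-+*#%@@@@
:..  .....   .:-=+++++++++========++++==-:....       .:-+*#%
[... 2100 characters left out ...]
--=++***********#**********+-:..     ..:=+*#%@@@@%
:.  ........::-=+**#####***###########%%#*+-:...   .:-+*#%@@@@%#
.   .......::--=+*******************##%%%#*=-:..  .:-=+*#%@@@@%#
::::::---------===++****************##%%%#*+=--:::--=+*#%%@@@@@%
+=====++++++++++++***#############*########*++====++**#%%@@@@@@@
#####################%%%%%%#%########%%%%%%##########%%%%@@@@@@@
%%%%%%%%%@%%%%%%%%%%@@@%%%%%%%%%%%%%%@@@@@%%%%%%%%%%%@@@@@@@@@@@
@@@@@@@@@@@@@@@@@@@@@@@@@@@@@@@@@@@@@@@@@@@@@@@@@@@@@@@@@@@@@@@%
@@@@@@@@@@@@@@@@@@@@@@@@@@@@@@@@@@@@@@@@@@@@@@@@@@@@@@@@@@@@@@@%
@%%%@@@@@@@@@@@@@@@@@@@@@@@@@@@@@@@@@@@@@@@@@@@@@@%%%@@@@@@@@%%#
##########################%%%%%%%%%%%%%@@@@@%%%%###############*
```

```bash
python3 -m pendant '[0,30,0,0,0,0,0,0,16.5,0,0,8,0,0,0,0,6.5,0,0,0,0,6,0,0,0,0,0,0,0,0,0,0,0,-16.5,0,0,-25,0,0,0,0,-25.5,0,0,0,0,0,0,0,0]' && python3 - <<'E'
from h import *
p,R,o=pose();print(np.round(loc(p)*1000,1),o['contact_force'])
im2,W2=cloud('top');lobes(W2)
im3,W3=cloud('scene');lobes(W3)
E
```

```text
clock: 31.45
tcp_pos: [0.5698, 0.2631, 0.163]
orientation: [-0.072, 1.565, 0.076]
contact_force: [0.7, -0.5, 0.5]
grip_width: -0.0001
[-93.5  30.4 163. ] [ 0.73555511 -0.49077256  0.53362034]
lobe a mod36 8.5 cost 1.43 of 2.62 n 417 range 4.35989015369344 66.47689985645212
lobe a mod36 10.5 cost 1.97 of 2.96 n 218 range 7.007062945781233 81.98277434690519
```

```bash
python3 -m pendant '[0,30,0,0,0,0,0,0,19,0,0,8,0,0,0,0,6.5,0,0,0,0,6,0,0,0,0,0,0,0,0]' && python3 - <<'E'
from h import *
p,R,o=pose();print(np.round(loc(p)*1000,1),o['contact_force'])
E
python3 -m pendant '[0,0,0,-19,0,0,-25,0,0,0,0,-25.5,0,0,0,0,0,0,0,0]' && python3 - <<'E'
from h import *
im2,W2=cloud('top');lobes(W2)
im3,W3=cloud('scene');lobes(W3)
E
```

```text
clock: 32.3
tcp_pos: [0.5865, 0.2642, 0.1095]
orientation: [-0.074, 1.571, 0.074]
contact_force: [0.3, -0.4, 0.6]
grip_width: -0.0004
[-76.7  29.7 109.5] [ 0.34884919 -0.38392983  0.62560928]
clock: 32.8
tcp_pos: [0.5699, 0.2631, 0.163]
orientation: [-0.072, 1.565, 0.076]
contact_force: [0.5, 0.3, 0.4]
grip_width: 0.0002
lobe a mod36 10.5 cost 1.44 of 2.64 n 403 range 5.594401402181733 67.55726817256364
lobe a mod36 12.5 cost 2.3 of 2.97 n 202 range 5.81436351438674 82.25760937784281
```

```bash
python3 -m pendant '[0,0,0,17,0,0,0,0,16.5,0,0,0,0,3,0,0,0,0,1,0,0,0,0,0,0]' && python3 - <<'E'
from h import *
p,R,o=pose();print(np.round(loc(p)*1000,1),o['contact_force'])
E
```

```text
clock: 33.52
tcp_pos: [0.605, 0.2659, 0.1602]
orientation: [-0.074, 1.57, 0.074]
contact_force: [0.0, -0.4, 0.0]
grip_width: -0.0001
[-58.1  29.6 160.2] [ 0.03207583 -0.38425839  0.02345299]
```

```bash
python3 -m pendant '[0,0,0,1.5,0,0,5,0,0,0,0,5,0,0,0,0,6,0,-4.5,0,0,6,0,-4,0,0,5.2,0,-2.5,0,0,5.2,0,-2.5,0,0,5,0,-2,0,0,5.5,0,-2,0,0,5,0,-1,0,0,0,0,0,0]' && python3 -m pendant '[0,0,0,-20,0,0,-24,0,0,0,0,-24,0,0,0,0,0,0,0,0]' && python3 - <<'E'
from h import *
im2,W2=cloud('top');lobes(W2)
im3,W3=cloud('scene');lobes(W3)
win('top',im2)
E
```

```text
clock: 34.9
tcp_pos: [0.5885, 0.2643, 0.112]
orientation: [-0.074, 1.57, 0.074]
contact_force: [-2.4, -0.5, 0.8]
grip_width: 0.0
clock: 35.4
tcp_pos: [0.5715, 0.2632, 0.1631]
orientation: [-0.072, 1.563, 0.076]
contact_force: [0.5, -0.0, -0.3]
grip_width: -0.0
lobe a mod36 10.0 cost 1.53 of 2.65 n 396 range 5.569730022679362 66.8790075841507
lobe a mod36 11.5 cost 2.19 of 2.98 n 208 range 7.940891227363511 81.93975919792489
@@@@@@@@@@@@@@@@@@@@@@@@@@@@@@@@@@@@@@@@@@@@@@@@@@@@@@@@@@@@@@%#
@@@@@@@@@@@@@@@@@@@@@@@@@@@@@@@@@@@@@@@@@@@@@@@@@@@@@@@@@@@@@@%%
%%%%%########%%@@@@@@@@@@@@@@@@@@@@@@@@@@%%###%%%%%%%%@@@@@@@@@%
=============++*#%%%@@@@@@@@@@@@@@@@@@@%#*+=====++++++*#%%@@@@@%
.  .........:::-=++****++++++****###%%%#*=:..........:-+*#%@@@@%
               ..::--:::.......:--=*#%%#*=:.          :-+#%%@@%%
                 ....            .:=+#%##+=:.         :-+*#%@@@%
.                                 .:=*###*+-.        .:-+*#%@@@%
:.                 .............  .-+*#%%#+-.        .:=+*%@@@@%
:.             ..::-------====----=+#%%@%*+:.       ..:=+#%@@@@%
.           ..:-==+***
[... 577 characters left out ...]
:::--:::............::-----::......  ..:=+*#%@@@@%
:. .........::-=++++=--:...      .:-=++++=--:...   .:-=*#%@@@@%#
.  ........:::-+**##*+=--::......:-=+**##*+=-:.....:-=+*#%@@@@%#
:::::::-------=+*####**++===-----==+*#####**=--:::--=+*#%%@@@@%%
+=====++++++==+*##%%%%###***********#######*++====++**##%@@@@@@%
################%%%%%%%%%##########%%%%%%%%###########%%%@@@@@@@
%%%%%%%%%%%%%%%%@@@@@@@@@@%%%%@@%%%%%%@@@@%%%%%%%%%%%%@@@@@@@@@@
@@@@@@@@@@@@@@@@@@@@@@@@@@@@@@@@@@@@@@@@@@@@@@@@@@@@@@@@@@@@@@@%
@@@@@@@@@@@@@@@@@@@@@@@@@@@@@@@@@@@@@@@@@@@@@@@@@@@@@@@@@@@@@@@%
@%%%@@@@@@@@@@@@@@@@@@@@@@@@@@@@@@@@@@@@@@@@@@@@@%%%%%%@@@@@@%%#
##########################%%%%%%%%%%%%@@@@@@%%%################*
```

```bash
python3 -m pendant '[0,0,0,19,0,0,0,0,19,0,0,0,0,0.5,0,0,5,0,0,0,0,5,0,0,0,0,6,0,-4.5,0,0,6,0,-4,0,0,5.2,0,-2.5,0,0,5.2,0,-2.5,0,0,5,0,-2,0,0,5.5,0,-2,0,0,5,0,-1,0,0,0,0,0,0,0,0,0,-20,0,0,-24,0,0,0,0,-24,0,0,0,0,0,0,0,0]' && python3 - <<'E'
from h import *
p,R,o=pose();print(np.round(loc(p)*1000,1))
im2,W2=cloud('top');lobes(W2)
im3,W3=cloud('scene');lobes(W3)
win('top',im2,w=50,h=24)
E
```

```text
clock: 37.62
tcp_pos: [0.5713, 0.2631, 0.1631]
orientation: [-0.072, 1.564, 0.075]
contact_force: [-0.0, -0.4, -0.5]
grip_width: -0.0001
[-91.9  30.2 163.1]
lobe a mod36 9.0 cost 1.46 of 2.62 n 399 range 5.0144769483502865 65.83730078902715
lobe a mod36 10.5 cost 2.18 of 2.91 n 213 range 4.399025439692562 82.20735118847472
@@@@@@@@@@@@@@@@@@@@@@@@@@@@@@@@@@@@@@@@@@@@@@@@@%
@@@@@%%%%%@@@@@@@@@@@@@@@@@@@@@@@@@@@@@@@@@@@@@@@%
***+++++++*#%@@@@@@@@@@@@@@@@@@%#*++*****##%@@@@@%
........::-+*%%%%#*++++++**##%%*=:....::::=+#%@@@%
          .-+###+=:. ....::=+##*=:.       .-*#%@@%
          .-+*#*=:         .=*##*=:       :-+#%@@%
.         .-+###+-:..      :=*##+=:      .:=*#%@@%
:         .=*#%%#*+========*#%%#*-.      .:=*#@@@%
.        .:=*%@@@%########%%@@@%+-.      .:=*#@@@%
.        .:=++******########%%%*=:.       .-+#@@@%
         .::::....::::::----===-:.        .-+#%@@%
        .....                 ...         .-+#%@@@
..   ......                       ....   .:=*#%@@@
:................                 ....   .:=*#%@@@
-...........:::--:::::::::::::........  ..-=*#%@@%
:.........:-=++**++++++**++**+++=:....  .:-+#%@@@%
:........::=+*#%%##############*+=::.. .:-+*#@@@@#
.....::::::=+#%%%%%%%%%###***##**+=-:..:-=+#%@@@@%
=---========*#%%%%###############*+==--=++##%@@@@%
#########**##%%%%%%%###########%%###***###%%@@@@@@
@@%%%@@@%%%%@@@@@@@%%%%@@@%%@@@@@@%%%%%%%@@@@@@@@@
@@@@@@@@@@@@@@@@@@@@@@@@@@@@@@@@@@@@@@@@@@@@@@@@@%
@@@@@@@@@@@@@@@@@@@@@@@@@@@@@@@@@@@@@@@@@@@@@@@@%%
%####%%#######%%%%%%%%%%%%%%%@@@@@@%%%###########*
```

```bash
python3 -m pendant '[0,0,0,19,0,0,0,0,19,0,0,0,0,1,0,0,5,0,0,0,0,5,0,0,0,0,6,0,-4.5,0,0,6,0,-4,0,0,5.2,0,-2.5,0,0,5.2,0,-2.5,0,0,5,0,-2,0,0,5.5,0,-2,0,0,5,0,-1,0,0,0,0,0,0,0,0,0,-20,0,0,-24,0,0,0,0,-24,0,0,0,0,0,0,0,0]' && python3 - <<'E'
from h import *
p,R,o=pose();print(np.round(loc(p)*1000,1))
im2,W2=cloud('top');lobes(W2)
im3,W3=cloud('scene');lobes(W3)
win('top',im2,w=50,h=24)
E
```

```text
clock: 39.85
tcp_pos: [0.5715, 0.2632, 0.163]
orientation: [-0.072, 1.564, 0.076]
contact_force: [-0.2, 0.4, 0.4]
grip_width: 0.0001
[-91.7  30.2 163. ]
lobe a mod36 9.5 cost 1.44 of 2.56 n 406 range 4.9579551140105815 68.35441627463462
lobe a mod36 11.0 cost 2.32 of 3.07 n 214 range 7.988536030511391 84.51243960778066
@@@@@@@@@@@@@@@@@@@@@@@@@@@@@@@@@@@@@@@@@@@@@@@@@%
@@@@@%%%%%%%%%%%%%%%%%%%@@@@@@@@@@@@@@@@@@@@@@@@@%
****++++++=========-----==+*#%%%#*+*****###%@@@@@%
.......::.........        :-+##*=:....::::=+#%@@@%
                          :=*#%*=:.       .-*#@@@%
                          .-+#%%*=:       .-+#%@@%
.                          :=#%%#+:      .:=*#@@@%
.                          :+#%%#=.      .:=*%@@@%
.                         .:+*%#*-.      .:=*#@@@%
.                         .:-+**=:.       .-+#@@@%
                           .::--:.        .-+#@@@%
                             ....         .-*#%@@@
..     ....                               :-*#%@@@
:.  ............                         .:=*#%@@@
-. .........:::--::::::::::::.........   .-=*#%@@%
:....... .:-=++**++++++**++**+++=:...   .:-+#%@@@%
.  .......:=+*#%%%#############*+=:... .:-=*#%@@@#
.....::::::-+#%%%%%%%%%###***#***+=-:...:=+#%@@@@%
=---========*#%%%%########**#####*+==--=++#%%@@@@%
###*#####**##%%%%%%%##########%%%###***###%%@@@@@@
@@%%@@@@%%%@@@@@@@@%%%%@@@@@@@@@@@@%%%%%%@@@@@@@@@
@@@@@@@@@@@@@@@@@@@@@@@@@@@@@@@@@@@@@@@@@@@@@@@@@%
@@@@@@@@@@@@@@@@@@@@@@@@@@@@@@@@@@@@@@@@@@@@@@@@@%
%####%%######%%%%%%%%%%%%%%%@@@@@@@%%%###########*
```

```bash
python3 -m pendant '[0,0,0,19,0,0,0,0,19,0,0,0,0,1,0,0,5,0,0,0,0,5,0,0,0,0,5.5,0,-4,0,0,5.5,0,-3.5,0,0,0,0,0,0,0,0,0,0,0]' && python3 -m pendant '[0,-8,0,0,0,0,-13,0,-10,0,0,0,0,-20,0,0,0,0,0,0]' && python3 - <<'E'
from h import *
p,R,o=pose();print(np.round(loc(p)*1000,1))
im2,W2=cloud('top');lobes(W2)
im3,W3=cloud('scene');lobes(W3)
win('top',im2,w=50,h=24)
E
```

```text
clock: 41.08
tcp_pos: [0.6006, 0.2656, 0.1398]
orientation: [-0.074, 1.569, 0.074]
contact_force: [0.0, -0.2, -0.1]
grip_width: 0.0
clock: 41.58
tcp_pos: [0.5699, 0.263, 0.162]
orientation: [-0.074, 1.569, 0.075]
contact_force: [0.4, 0.7, 0.5]
grip_width: 0.0002
[-93.3  30.2 162. ]
lobe a mod36 21.5 cost 1.7 of 2.68 n 374 range 6.691569345369579 64.51983307535352
lobe a mod36 23.5 cost 2.31 of 2.94 n 196 range 7.5415373608449485 84.57910246119572
@@@@@@@@@@@@@@@@@@@@@@@@@@@@@@@@@@@@@@@@@@@@@@@@@%
@@@@@%%%%%@@@@@@@@@@@@@@@@@@@@@@@@@@@@@@@@@@@@@@@%
*+*+++++++*#%%@@@@@@@@@@@@@@@@@%#*++****###%@@@@@%
.........::-=*##%%%%%####%%@@@%*=:....::::=+#%@@@%
            :-==++++======+*#%%*=:.       .-*#%@@%
             ...::::......:-+#%%*=:       .-+#%@@%
.                          :=*%%#=:      .:=*#%@@%
.                          :+#%%*=.      .:=*#@@@%
.                         .-+#%#+-.      .:=*#@@@%
.                         .=*#%#+:        .-+#@@@%
                          :=*#%#=.        .-+#%@@%
        .  ....          .:=*%%*-.        .-+#%@@@
..   ................    .-+#%%*=:..      :=*#%@@@
:.  ..................  ..:=*##*+-:.     .:=*#%@@@
-. ....................   .-+*##+=:. .   .-=*#%@@%
:. .....................  .-=***+-:..   .:-+#%@@@%
.  ....................   .::-===-:... .:-=*#%@@@#
.....:::::::::::-----:::::::::::-=-::...:=+#%@@@@%
=---==========+++**+++++++======+++==--=++##%@@@@%
##***#####**########################***###%%@@@@@@
@@@@%@@@@%%@@@@@@@@@@@@@@@@@@@@@@@@%%%%%%@@@@@@@@@
@@@@@@@@@@@@@@@@@@@@@@@@@@@@@@@@@@@@@@@@@@@@@@@@@%
@@@@@@@@@@@@@@@@@@@@@@@@@@@@@@@@@@@@@@@@@@@@@@@@%%
#####%########%%%#%%%%%%%%%%@@@@@@@%%%###########*
```

```bash
python3 -m pendant '[0,-20,0,-30,0,0,-20,-47,0,0,0,0,-47,0,0,0,0,-46,0,0,0,0,0,0,0,0,0,0,0,0]' && python3 - <<'E'
from h import *
p,R,o=pose();print(np.round(loc(p)*1000,1))
im,W,k=wcloud();cv2.imwrite('pics/w9.png',im[...,::-1]);lobes(W)
cam=np.linalg.inv(k['world_to_cam'])[:3,3];print('cam',loc(cam))
L=loc(W);nn=(L-[0,0,.1])@[-np.sin(np.radians(40)),0,np.cos(np.radians(40))];uu=(L-[0,0,.1])@[np.cos(np.radians(40)),0,np.sin(np.radians(40))]
s=(abs(L[...,1]+.034)<.012)&(abs(uu)<.009);print('drum depth',np.percentile(nn[s]*1000,[5,50,95]),s.sum())
for d in (.05,np.nanmedian(nn[s])):
    g=cv2.cvtColor(wortho(im,k,CO+.1*CZ+d*PN-.034*CY,-CY,PU,.018,216),cv2.COLOR_RGB2GRAY);ascii(g,56,36);print()
im2,W2=cloud('top');lobes(W2)
E
```

```text
clock: 42.42
tcp_pos: [0.5546, 0.121, 0.2011]
orientation: [-0.073, 1.569, 0.074]
contact_force: [0.1, 0.4, 0.9]
grip_width: 0.0001
[-122.8 -109.5  201.1]
lobe a mod36 22.5 cost 1.18 of 2.36 n 1263 range 29.26177048239425 67.63330010569923
cam [-0.19198286 -0.11037461  0.34337163]
drum depth [42.80443238 44.26937523 45.74803075] 193
@@@@@@@@@@@@@@@@@@@@@@@@@@@@@@@@@@@@@@@@@@@@@@@@@@@@@@@@
@@@@@@@@@@@@@@@@@@@@@@@@@@@@@@@@@@@@@@@@@@@@@@@@@@@@@@@@
@@@@@@@@@@@@@@@@@@@@@@@@@@@@@@@@@@@@@@@@@@@@@@@@@@@@@@@@
@@@@@@@@@@@@%%%###%%%@@@@@@@@@@@@@@@@@@@@@@@@@@@@@@@@@@@
@@@@@@@@@@*-::....  :+%@@@@@@@@@@@@@@@@@@@@@@@@@@@@@@@@@
@@@@@@@@@@*.          :-*@@@@@@@@@@@@@@@@@@@@@@@@@@@@@@@
@@@@@@@@@@%:             :*@@@@@@@@@@@@@@@@@@@@@@@@@@@@@
@@@@@@@@@@%+        :++**+*#@@@@@@@@@@@@@@@@@@@@@@@@@@@@
@@@@@@@@@@@#-       =@@@@@@@@@@@@@@@@@@@@@@@@@@@@@@@@@@@
@@@@@@@@@@@@%-      =%%%%%@@@@@@@@@@@@@@@@@@@@@@@@@@@@@@
@@@@@@@@@@@@@#:      .............:-+%@@@@@@@@@@@@@@@@@@
@@@@@@@@@@@@@@%=.                   .*@@@@@@@@@@@@@@@@@@
@@@@@@@@@@@@@@@%*:.                 .*@@@@@@@@@@@@@@@@@@
@@@@@@@@@@@@@@@@@%*=.   
[... 2728 characters left out ...]
@@@@@@@@@@@@@@@@@@@@@@@@@@@@@@@@@@@@@@@@@
@@@@@@@@@@@@@@@@@@@@@@@@@@@@@@@@@@@@@@@@@@@@@@@@@@@@@@@@
@@@@@@@@@@@@@@@@@@@@@@@@@@@@@@@@@@@@@@@@@@@@@@@@@@@@@@@@
@@@@@@@@@@@@@@@@@@@@@@@@@@@@@@@@@@@@@@@@@@@@@@@@@@@@@@@@
@@@@@@@@@@@@@@@@@@@@@@@@@@@@@@@@@@@@@@@@@@@@@@@@@@@@@@@@
@@@@@@@@@@@@@@@@@@@@@@@@@@@@@@@@@@@@@@@@@@@@@@@@@@@@@@@@
@@@@@@@@@@@@@@@@@@@@@@@@@@@@@@@@@@@@@@@@@@@@@@@@@@@@@@@@
@@@@@@@@@@@@@@@@@@@@@@@@@@@@@@@@@@@@@@@@@@@@@@@@@@@@@@@@
@@@@@@@@@@@@@@@@@@@@@@@@@@@@@@@@@@@@@@@@@@@@@@@@@@@@@@@@
@@@@@@@@@@@@@@@@@@@@@@@@@@@@@@@@@@@@@@@@@@@@@@@@@@@@@@@@
@@@@@@@@@@@@@@@@@@@@@@@@@@@@@@@@@@@@@@@@@@@@@@@@@@@@@@@@

lobe a mod36 0.0 cost nan of nan n 0 range 0 0
  return _methods._mean(a, axis=axis, dtype=dtype,
  ret = ret.dtype.type(ret / rcount)
```

```bash
python3 -m pendant '[0,-60,0,-22,0,0,-60,0,-22,0,0,0,48,0,0.175,0,0,0,0,0.175,0,0,0,0,0.175,0,0,0,0,0.175,0,0,0,0,0.175,0,0,0,0,0.175,0,0,0,0,0.175,0,0,0,0,0.175,0,0,0,0,0.175,0,0,0,0,0.175,0,0,0,0,0.175,0,0,0,0,0.175,0,0,0,0,0.175,0,0,0,0,0.175,0,0,0,0,0.175,0,0,0,0,0.175]' && python3 -m pendant '[0,0,0,0,0.175,0,0,0,0,0.166,0,0,-48,0,0,0,0,0,0,0]' && cat > m.py <<'E'
from h import *
p,R,o=pose();print(np.round(loc(p)*1000,1))
im,W,k=wcloud();lobes(W)
cam=loc(np.linalg.inv(k['world_to_cam'])[:3,3]);print('cam',cam)
c40,s40=np.cos(np.radians(40)),np.sin(np.radians(40))
L=loc(W);Q=L-[0,0,.1];nn=Q@[-s40,0,c40];uu=Q@[c40,0,s40]
s=(abs(L[...,1]+.034)<.012)&(abs(uu)<.01);print('drum depth',np.percentile(nn[s]*1000,[5,50,95]),s.sum())
d=np.nanmedian(nn[s])
g=cv2.cvtColor(wortho(im,k,CO+.1*CZ+.05*PN-.034*CY,-CY,PU,.018,216),cv2.COLOR_RGB2GRAY);ascii(g,56,44);print()
# dark glyph pixels on drum: angle about axle by depth cloud
gr=cv2.cvtColor(im,cv2.COLOR_RGB2GRAY)
t=s&(nn<.049);print('white level',np.percentile(gr[t],[2,10,50,90]))
th=(np.percentile(gr[t],90)+np.percentile(gr[t],1))/2
dk=t&(gr<th);phi=np.degrees(np.arctan2(-uu,nn));rad=np.hypot(uu,nn);print('drum radius',np.nanmedian(rad[t]))
print('glyph angle ext',np.percentile(phi[dk],[1,50,99]),'ly',np.percentile(L[...,1][dk],[1,99]),dk.sum())
E
python3 m.py
```

```text
clock: 44.78
tcp_pos: [0.5065, 0.1657, 0.3182]
orientation: [1.982, 0.435, -1.982]
contact_force: [0.5, 0.2, 0.1]
grip_width: 0.0
clock: 45.28
tcp_pos: [0.5009, 0.2179, 0.3178]
orientation: [2.168, 0.113, -2.169]
contact_force: [-0.5, 0.3, 0.1]
grip_width: -0.0003
[-166.5   -7.7  317.8]
lobe a mod36 22.0 cost 1.31 of 2.57 n 1824 range 10.115327887036038 59.67578085838459
cam [-0.09894282 -0.00878717  0.4600841 ]
drum depth [42.66707209 44.01190268 45.33663952] 517
@@@@@@@@@@@@@@@@@@@@@@@@@@@@@@@@@@@@@@@@@@@@@@@@@@@@@@@@
@@@@@@@@@@@@@@@@@@@@@@@@@@@@@@@@@@@@@@@@@@@@@@@@@@@@@@@@
@@@@@@@@@@@@@@@@@@@@@@@@@@@@@@@@@@@@@@@@@@@@@@@@@@@@@@@@
@@@@@@@@@@@@@@@@@@@@@@@@@@@@@@@@@@@@@@@@@@@@@@@@@@@@@@@@
@@@@@@@@@@%%%%%@@@@@@@@@@@@@@@@@@@@@@@@%%%%@@@@@@@@@@@@@
@@@%#####*======*#@@@@@@@@@@@@@@@@@@@%=:::-+******##%@@@
@@@*-:::::      :*@@@@@@@@@@@@@@@@@@@%-     ....:-+*#@@@
@@@+           .-*%@@@@@@@@@@@@@@@@@@@-          -+*#@@@
@@@+            .-+*******#######%@@@@+          =**#@@@
@@@+             ........::::::::+@@@@*.         ::-#@@@
@@%=                             -#@@@*:           :#@@@
@@@+
[... 1332 characters left out ...]
***************************#@@@
@@@%#################################################@@@
@@@@@%%%%%%%@@@@@@@@@@@@@@@@@@@@@@@@@@@@@@@@@@@@@@@@@@@@
@@@@@@@@@@@@@@@@@@@@@@@@@@@@@@@@@@@@@@@@@@@@@@@@@@@@@@@@
@@@@@@@@@@@@@@@@@@@@@@@@@@@@@@@@@@@@@@@@@@@@@@@@@@@@@@@@
@@@@@@@@@@@@@@@@@@@@@@@@@@@@@@@@@@@@@@@@@@@@@@@@@@@@@@@@
@@@@@@@@@@@@@@@@@@@@@@@@@@@@@@@@@@@@@@@@@@@@@@@@@@@@@@@@
@@@@@@%%%%%%%@@@@@@@@@@%%%%%%%%%%@@@@@@@@@@@@%%%%%%%%%%%
##%%%#*******#########%#**********###****%@%%#********##
++*##*++++++++++++++++**+++++++++++++++++***#*++++++++++

white level [ 36.  54. 194. 211.]
drum radius 0.04431927766504371
glyph angle ext [-12.26841969  -5.81768435  12.44038423] ly [-0.04117037 -0.02794534] 85
```

```bash
sed -i 's/abs(uu)<.01)/abs(uu)<.0125)/' m.py; python3 m.py | grep -E 'lobe|glyph'; python3 - <<'E'
from h import *
o=r.get_obs();print(o['clock'],o['contact_force'])
for c in ('top','scene'):
    viewer.grab_frame(c)
    for n in ['beaker','reagent','flask','burner','jar','spatula','gap']:
        print(c,n,[(np.round(x['location'],3).tolist(),round(x['score'],2)) for x in nets.look_for(n,c)][:1])
print(r.hand_in())
E
```

```text
lobe a mod36 22.0 cost 1.29 of 2.55 n 1834 range 9.8851086993111 60.61811213466066
glyph angle ext [-13.54965871  -3.92895204  15.20640511] ly [-0.04475287 -0.02237552] 154
45.375 [ 0.67018147 -0.15929346  0.21923419]
top beaker [([0.654, -0.05, 0.047], 0.57)]
top reagent [([0.686, -0.335, 0.098], 0.86)]
top flask [([0.726, 0.007, 0.05], 0.94)]
top burner [([0.445, 0.001, 0.016], 0.92)]
top jar [([0.644, 0.396, 0.086], 0.94)]
top spatula [([0.629, 0.034, 0.002], 0.87)]
top gap [([0.655, -0.202, 0.048], 0.73)]
scene beaker [([0.641, -0.043, 0.066], 0.7)]
scene reagent [([0.675, -0.358, 0.101], 0.71)]
scene flask [([0.727, -0.005, 0.054], 0.93)]
scene burner [([0.438, -0.008, 0.02], 0.71)]
scene jar [([0.645, 0.413, 0.083], 0.82)]
scene spatula [([0.615, 0.032, 0.002], 0.83)]
scene gap [([0.65, -0.206, 0.05], 0.82)]
the job is handed in; nothing more can be done
None
```

Both parts are set in the order asked, and the job is handed in at about 46 s on the robot's clock, with the robot clear of everything.

- **Carousel:** I turned it about 102° at its lobes, with two trimming grips after the main turn. The first trim overshot to about 10.5° and the second brought it back. The gap then read 8.2° and the blade 8.3°. I did not measure that angle again after doing the counter.
- **Thumbwheel:** I rolled it about 3.5 digits down the slope with the closed fingertips, the tool pointing straight down. One early stroke missed the lobe and two moved it little or not at all, so I repeated them.
    - **Lobe angle:** The wrist camera put a lobe at 22.0° from vertical, exactly where it should be for 7. An oblique wrist view gave 22.5°, and the top and scene cameras gave 21.5° and 23.5°.
    - **Digit:** The window shows the 7 centred to within about 1°. I had used all 12 picture views by then, so I read the digit from printed pixel maps rather than a picture.
- **Bench items:** All six loose items were found within about 6 mm of where they started, which is about the detectors' accuracy. The last contact-force reading was about 0.7 N, which is noise.

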